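# Turn the jaw model over and latch the curing unit

### The job

The white jaw model on the bench has only been cured from its tooth side. Turn it over without letting it drop or topple and lay it, teeth down and flat base up, in the middle of the round table on the curing unit's open door; then ease the door shut, without slamming or ramming it, until its catch snaps in and holds it fully closed. Leave the two dropper bottles and the white jar standing where they are.

Things in the scene. Friction and masses are not known exactly. Their poses are not given: they have to be found in the camera images.
- jaw_model: white resin jaw model 56 x 60 x 28 mm, about 85 g, starts teeth up. Origin: centre of its flat base; x from the front teeth to the flat heel face (x = 28 mm, 17 mm high; it can stand on it), z from base to teeth. Grip across y (sides at y = +-30 mm) at x = 0 to 20 mm, where it is 17 mm high; teeth rise to z = 28 mm. Turned over it rests on its teeth, origin 28 mm above the support, z down
- cure_unit: white light-curing unit, a box fixed to the bench, 156 deep x 240 wide x 146 mm high; black control panel at the front right, chamber behind the door at the left. Origin: centre of its underside; x to its back (front face at x = -78 mm), y to its left, z up. The roof is closed: it is loaded by the table on the door
- door (a joint): hinged door of the curing unit, rad: 0 = shut on its catch, grows as it swings out toward the robot (to 2.05; 1.57 = straight out). Hinge at its left edge, axis vertical. It turns lightly and stays where left. Below about 0.08 a sprung roller catch resists with about 14 N; past about 0.03 it snaps and draws the door home; let go between, the door springs open
- door_hinge (a point): on the hinge axis, 80 mm above the bench; axes turn with the door: -y from the hinge to the free edge (180 mm), x the inward normal of the leaf (into the unit when shut), z up. Leaf 12 mm thick (x = -6 to 6 mm), 29 to 136 mm above the bench. A pull 10 mm proud and 9 wide stands on the outer face at y = -167 to -176 mm
- door_push (a point): point on the door's outer face, 145 mm from the hinge, 100 mm above the bench, a good place to push along +x; axes as door_hinge
- door_table (a point): centre of the top of the round table (diameter 92 mm, dark pad) fixed to the door's inner face, swinging with it: 45 mm above the bench, 70 mm from the leaf's inner face, 90 mm from the hinge along the leaf; axes as door_hinge
- bottle_a: dropper bottle with black cap, bystander, diameter 26, height 73 mm; origin at the centre of its underside
- bottle_b: dropper bottle with white cap, bystander, diameter 26, height 73 mm; origin at the centre of its underside
- white_jar: round white jar with lid, bystander, diameter 48, height 58 mm; origin at the centre of its underside
Mind the look-alikes: they are no part of the job. Leave any yellow look-alike of the jaw_model alone.

How it is judged:
By the outcome, as a careful person would: the job done as asked, in the order asked, and still so for the second after the job is handed in, with the robot touching nothing.
It also fails if it takes over 72 s, if anything falls off the work surface, if the arm or the gripper's body presses on something with over 40 N, if the wrist force passes 120 N, or if a joint passes its speed limit or range.

### The arm

A 6-joint arm with a two-finger parallel gripper is mounted at the origin on a cart in front of the work surface, level with it; the furniture and walls round the work are solid. World frame = base frame: x ahead of the robot, y to its left, z up, the work surface at z = 0. Lengths are in m, angles in degrees, forces in N, time in s.
With the tool pointing down it reaches from about 0.4 to 0.825 m from the base axis. Payload 7 kg.
Tool frame: the origin (TCP) lies between the finger pads; the fingertips stand 22 mm ahead of it and the grasp point (between the pads) lies 3 mm ahead of it; z points along the fingers, y is the line along which they close (so a half turn about z gives the same grasp; the last joint's range is limited). The gripper opens to 88 mm and grips with 3 to 60 N. Pads are 19 mm wide; open, the fingers measure 130 mm over their backs; the gripper's body (78 mm by 193 mm) begins 47 mm behind the grasp point.
Start: joints at [81.767, 20.546, 0.682, 0, -70.136, -16.507], TCP at [0.282, 0.613, 0.249] pointing down, gripper open.
Joint ranges: [-176.03, 176.03], [-82.01, 121.73], [-58.28, 71.71], [-173.87, 95.51], [-174.79, -0.11], [-173.66, 173.66]. Speed limits (degrees/s): [136.94, 136.94, 172.46, 180, 180, 180].

### API

Orientations are given as [roll, pitch, yaw] about the fixed x, y, z axes, in that order (R = Rz(yaw) Ry(pitch) Rx(roll)).
In Python, from plant import r, vision gives the robot as it stands.
- The arm moves only by the shell command python3 -m pendant 'ROWS' [FORCE]. ROWS is JSON, a list that holds one entry, the list of rows, each a list of 7 numbers: the shift along the tool's x, y, z scaled (see below), then the turn, a rotation vector about the tool's x, y, z scaled (see below), then the opening, from -1 (shut) to 1 (fully open). In form: [[[x, y, z, wx, wy, wz, fingers], ...]]. A call has exactly 8 rows; each row shifts and turns the commanded pose from where the row before left it, along the tool's axes as they then stand; what a row does not reach is not made up. The controller multiplies each number of a shift by 20 mm and each number of a turn by 4 degrees. A row lasts 1/10 s, in which the tool goes at most 50 mm and 8.59 degrees, less where a joint would pass 70% of its speed; a pose out of reach is approached as far as the arm can. A call with a number of a shift or a turn outside -1 to 1 is refused whole. A call with a gripper value outside its range is refused whole. The fingers move at their own pace and stop on an object; FORCE is the grip in N (left out, the last holds). Time passes only in rows, so rows that do not move let the fingers close, or fill a call up. It gives the time, the measured TCP pose, the force, the opening and the grip force at its end, in the units of the state.
- r.get_state(): the state, without advancing time (a new reading comes with each control period).
- vision.capture(name): name is "scene" or "top"; returns a dict with "frame" (480x640x3 uint8, blue, green, red), "depth" (480x640 float32, m along the optical axis (not along the pixel's ray), 0 where there is no reading), "camera_matrix" (3x3 intrinsics, pixels), "extrinsics" (4x4, takes a point from world to camera coordinates). Camera axes: x right, y up, looking along -z (the intrinsics and any distortion apply to the point x, -y, -z); pixel columns grow to the right and rows downward; lengths in m; the calibration is good to about 2 mm. A picture is of the moment at which its call begins.
- r.close_job(): hands the job in; it is judged then, once.
The state is a dict: "time_s": time; "joints": joint angles; "qd": joint speeds; "joint_torque": joint torques, N m; "tcp_pos": TCP position; "eef_rot": TCP orientation; "contact_force": force on the tool from outside, world axes, zero at the start; "moment": the same for the moment, N m; "gripper_width": finger opening in m; "gripper_force": force on a finger pad.
Only numpy, scipy, OpenCV 4.12 (cv2) and the standard library are available. Lean on these libraries where they do the work, as an engineer would, in place of code of your own. Each camera call takes 0.05 s, during which the arm holds its last target. There are 200 camera calls.

## Working session

There is one attempt and no reset: what is moved stays moved. The work goes in short steps, Python scripts to look and compute and a shell command to move; the robot and the scene stay as the last step left them, time stands still between calls to the robot, and variables do not carry over. Pictures are saved under pics/ and viewed, at most 10 in all, crops included, and the job is handed in when it is done.

```bash
ls; mkdir -p pics; cat > h.py <<'E'
import numpy as np, cv2
from plant import r, vision
def cap(n):
    c=vision.capture(n); return c
def world(c):
    K=np.array(c["camera_matrix"]);E=np.array(c["extrinsics"]);d=c["depth"]
    v,u=np.indices(d.shape)
    P=np.stack([(u-K[0,2])/K[0,0]*d,-(v-K[1,2])/K[1,1]*d,-d],-1)
    return (P-E[:3,3])@E[:3,:3]
E
python3 - <<'E'
from h import *
print(r.get_state())
for n in("scene","top"):
    c=cap(n);cv2.imwrite(f"pics/{n}0.png",c["frame"]);print(n,c["camera_matrix"],c["extrinsics"],(c["depth"]>0).mean());np.savez(f"{n}0.npz",f=c["frame"],W=world(c),d=c["depth"])
E
```

```text
pics
{'time_s': 0.0, 'joints': array([ 8.17666867e+01,  2.05923981e+01,  6.33827218e-01, -1.84786309e-02,
       -7.01375598e+01, -1.65072693e+01]), 'qd': array([-0.12289559,  0.01942662,  0.04501667, -0.02407129, -0.0201717 ,
        0.01617901]), 'joint_torque': array([ 5.00635906e-04, -5.82717168e+01,  2.93061858e+01,  6.99752882e+00,
        6.89646535e-03, -1.58378393e-04]), 'tcp_pos': array([0.28233094, 0.61261388, 0.24761737]), 'eef_rot': array([ 1.79902895e+02, -1.06616198e-02, -2.47468665e+01]), 'contact_force': array([ 0.33211652, -0.5660715 , -0.62363717]), 'moment': array([-0.02805321,  0.02224592,  0.04294346]), 'gripper_force': 0.0, 'gripper_width': 0.08740080531968668}
scene [[619.18110511   0.         321.22671269]
 [  0.         619.18110511 237.59346684]
 [  0.           0.           1.        ]] [[ 0.98390427 -0.17815341 -0.0139197  -0.56115747]
 [ 0.12604046  0.63665307  0.7607803  -0.01850817]
 [-0.12667358 -0.75028943  0.64886021 -1.87077459]
 [ 0.          0.          0.          1.        ]] 0.7734244791666667
top [[487.67327243   0.         320.87218809]
 [  0.         487.67327243 241.2819362 ]
 [  0.           0.           1.        ]] [[-0.00504069 -0.9998405  -0.01713363 -0.14440057]
 [ 0.98178276 -0.00820264  0.18982973 -0.5442881 ]
 [-0.18994    -0.01586463  0.98166752 -1.44217126]
 [ 0.          0.          0.          1.        ]] 0.7827571614583333
```

View pics/scene0.png

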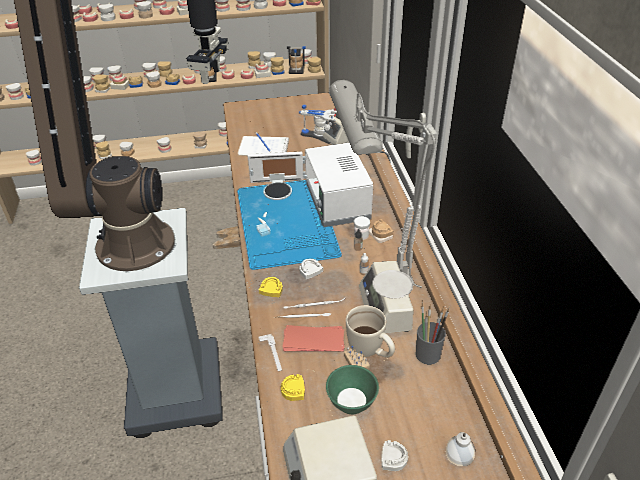

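View pics/top0.png

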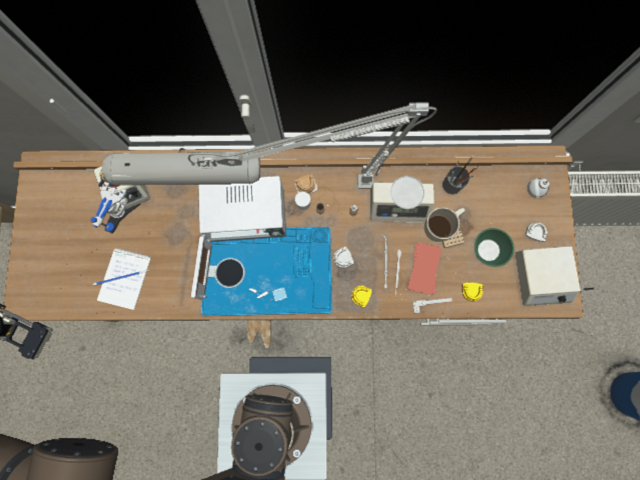

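The scene view shows the white jaw at (311,268). In the top view it is at (344,257), with the table pad at (230,272) and the open door leaf at about (203,265). A second white jaw, far right at (538,231), is probably out of reach.

```bash
python3 - <<'E'
from h import *
t=np.load("top0.npz");s=np.load("scene0.npz")
W=t["W"]
for n,(u,v) in dict(jaw=(344,257),jaw2=(538,231),table=(230,272),botA=(320,208),botB=(353,210),jar=(302,199),roof=(240,215),leaf=(206,262),bench=(300,300)).items(): print(n,W[v,u].round(3))
def up(img,W,x0,x1,y0,y1,k):
    return cv2.resize(img[y0:y1,x0:x1],None,fx=k,fy=k,interpolation=cv2.INTER_CUBIC)
a=up(t["f"],W,185,365,180,300,4)[:, :720]
b=up(s["f"],0,235,385,135,295,4)
cv2.imwrite("pics/c1.png",a);cv2.imwrite("pics/c2.png",b[:600])
# jaw points
m=np.zeros(W.shape[:2],bool);m[240:275,330:360]=1
P=W[m];f=t["f"][m].astype(int)
k=(P[:,2]>.006)&(P[:,2]<.05);Q=P[k];print(len(Q),Q.min(0),Q.max(0),np.percentile(Q[:,2],[10,50,90]))
(c,wh,an)=cv2.minAreaRect(Q[:,:2].astype(np.float32)*1000);print(c,wh,an)
# scene depth
m=np.zeros(W.shape[:2],bool);m[250:285,290:330]=1
P=s["W"][m];k=(P[:,2]>.006)&(P[:,2]<.05);Q=P[k];print(len(Q),Q.min(0),Q.max(0));print(cv2.minAreaRect(Q[:,:2].astype(np.float32)*1000))
# table disk: dark pixels
g=t["f"].max(2)
m=np.zeros(g.shape,np.uint8);m[250:295,205:255]=(g[250:295,205:255]<60)
n,l,st,ce=cv2.connectedComponentsWithStats(m);i=1+st[1:,4].argmax();print(st[i],ce[i],W[l==i].mean(0), cv2.minAreaRect(W[l==i][:,:2].astype(np.float32)*1000))
# leaf top z~.136
m=np.zeros(g.shape,bool);m[225:310,185:215]=1
P=W[m];k=(P[:,2]>.125)&(P[:,2]<.142);print(k.sum());print(cv2.minAreaRect(P[k][:,:2].astype(np.float32)*1000),P[k].mean(0))
E
```

```text
jaw [ 0.499 -0.219  0.021]
jaw2 [ 0.577 -0.825  0.018]
table [0.451 0.129 0.047]
botA [ 0.645 -0.146  0.064]
botB [ 0.64  -0.248  0.055]
jar [ 0.677 -0.09   0.055]
roof [0.604 0.085 0.147]
leaf [0.481 0.201 0.057]
bench [ 0.368 -0.082  0.005]
320 [ 0.44986571 -0.26551166  0.00610098] [ 0.55583765 -0.17534001  0.03466979] [0.01011433 0.01774136 0.026488  ]
(502.769775390625, -220.80905151367188) (90.25179290771484, 105.36019897460938) 89.50521087646484
388 [ 0.44580062 -0.25648964  0.00603368] [ 0.56293957 -0.12716996  0.03240933]
((500.38323974609375, -196.93096923828125), (122.13062286376953, 112.45110321044922), 79.17195129394531)
[217 260  25  25 483] [229.23188406 272.33126294] [0.44994016 0.13097631 0.04875795] ((352.595947265625, 6.63446044921875), (395.33697509765625, 73.8709945678711), 51.90821838378906)
332
((472.72430419921875, 190.5994415283203), (45.991310119628906, 211.30426025390625), 84.97479248046875) [0.46044196 0.20542031 0.13446378]
```

View pics/c1.png

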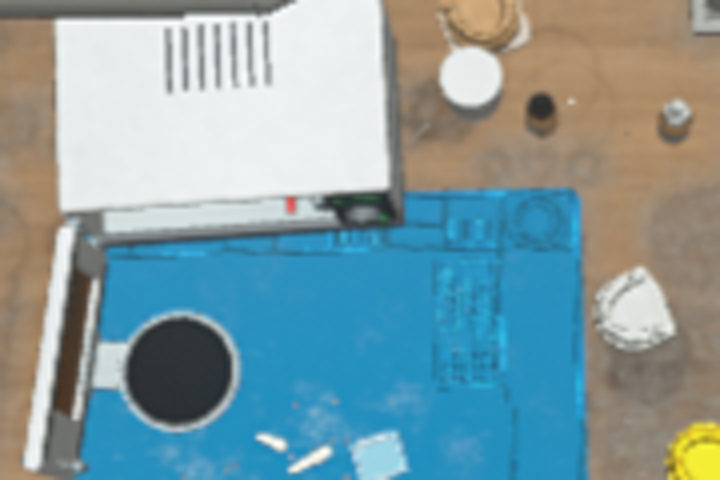

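View pics/c2.png

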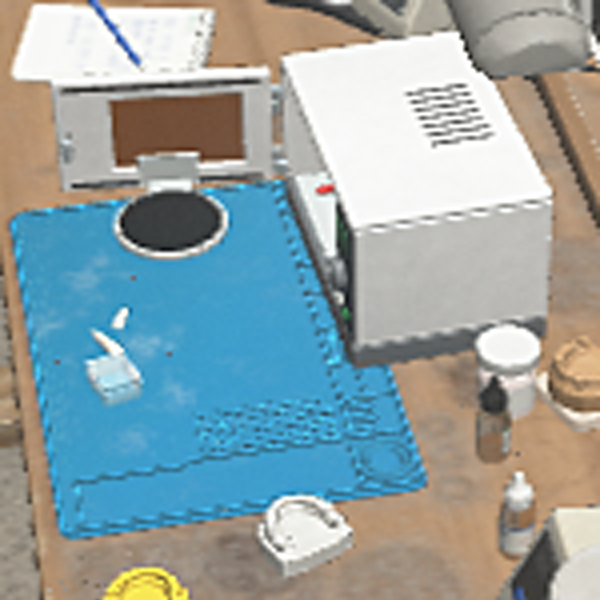

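The top crop shows the jaw at (636,308) with its straight heel edge on the right, from (640,265) to (675,330). The pad is at (181,371). The leaf runs from (80,215) to (40,470), so the door is open about 100°. The scene crop shows the jaw teeth up at (305,535), with the tooth arch toward the upper left and the heel toward the lower right.

```bash
cat >> h.py <<'E'
def ray(c,u,v,z):
    K=np.array(c["camera_matrix"]);E=np.array(c["extrinsics"])
    u=np.asarray(u,float);v=np.asarray(v,float)
    d=np.stack([(u-K[0,2])/K[0,0],-(v-K[1,2])/K[1,1],-np.ones_like(u)],-1)@E[:3,:3]
    C=-E[:3,3]@E[:3,:3]
    return C+d*((z-C[2])/d[...,2])[...,None]
E
python3 - <<'E'
from h import *
for n,box,z in(("top",(325,365,240,275),.012),("scene",(290,332,250,285),.012)):
    c=cap(n);print(n,(-c["extrinsics"][:3,3]@c["extrinsics"][:3,:3]).round(3))
    f=c["frame"];x0,x1,y0,y1=box;k=8
    a=cv2.resize(f[y0:y1,x0:x1],None,fx=k,fy=k,interpolation=cv2.INTER_CUBIC)
    hsv=cv2.cvtColor(a,cv2.COLOR_BGR2HSV)
    m=((hsv[...,1]<60)&(hsv[...,2]>120)).astype(np.uint8)
    m=cv2.morphologyEx(m,cv2.MORPH_CLOSE,np.ones((25,25)))
    cs,_=cv2.findContours(m,cv2.RETR_EXTERNAL,cv2.CHAIN_APPROX_NONE);q=max(cs,key=cv2.contourArea)
    hull=cv2.convexHull(q);ap=cv2.approxPolyDP(hull,6,True)[:,0]
    cv2.drawContours(a,[ap[:,None]],-1,(0,0,255),1)
    cv2.imwrite(f"pics/j_{n}.png",a)
    uv=ap/k+[x0-.5+.5/k,y0-.5+.5/k]
    for zz in(0.,.017): print(zz,(ray(c,uv[:,0],uv[:,1],zz)[:,:2]*1000).round(1).tolist())
    print(ap.tolist())
    if n=="top":
        print("table",ray(c,229.23,272.33,.045), c["depth"][300,300])
        hs=cv2.cvtColor(f,cv2.COLOR_BGR2HSV)
        m=np.zeros(f.shape[:2],np.uint8);b=(slice(228,302),slice(186,211));m[b]=((hs[...,1]<50)&(hs[...,2]>170))[b]
        nn,l,st,ce=cv2.connectedComponentsWithStats(m);i=1+st[1:,4].argmax();vv,uu=np.where(l==i)
        P=ray(c,uu,vv,.136)[:,:2].astype(np.float32)*1000;print("leaf",st[i],cv2.boxPoints(cv2.minAreaRect(P)).round(1).tolist())
a=cv2.imread("pics/j_top.png");b=cv2.imread("pics/j_scene.png");h=max(a.shape[0],b.shape[0])
o=np.zeros((h,a.shape[1]+b.shape[1],3),np.uint8);o[:a.shape[0],:a.shape[1]]=a;o[:b.shape[0],a.shape[1]:]=b;cv2.imwrite("pics/j.png",o)
W=np.load("top0.npz")["W"];print(np.median(W[290:310,225:325,2]),np.median(W[290:310,350:357,2]),np.median(W[230:260,365:380,2]))
E
```

```text
top [ 0.26  -0.172  1.517]
0.0 [[557.5, -285.1], [446.6, -282.7], [447.3, -178.5], [558.5, -176.8]]
0.017 [[554.2, -283.9], [444.5, -281.5], [445.2, -178.5], [555.1, -176.7]]
[[319, 0], [319, 279], [52, 279], [45, 0]]
table [0.45044782 0.131757   0.045     ] 1.5103618
leaf [191 235  13  63 269] [[368.29998779296875, 209.89999389648438], [548.0999755859375, 191.0], [549.4000244140625, 203.60000610351562], [369.70001220703125, 222.5]]
scene [ 0.317 -1.492  1.22 ]
0.0 [[444.6, -179.9], [496.4, -165.5], [513.4, -168.3], [533.6, -179.9], [558.9, -226.9], [547.8, -284.6], [433.0, -262.1]]
0.017 [[442.9, -198.1], [494.0, -183.9], [510.7, -186.7], [530.6, -198.2], [555.6, -244.5], [544.5, -301.4], [431.4, -279.2]]
[[0, 117], [135, 72], [182, 71], [242, 85], [335, 163], [335, 279], [0, 279]]
0.0033942055093071806 0.006427999478152648 -0.00026938144861654177
```

View pics/j.png

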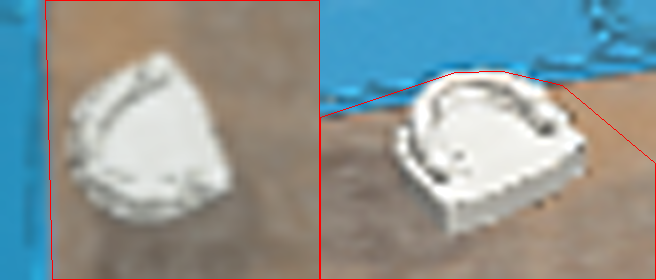

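The zoomed view shows the heel edge running from (168,53) to (232,187) in the top panel. The teeth arch to the left, so the heel faces right and slightly up. My mask was too loose, so I'll tighten it.

```bash
python3 - <<'E'
from h import *
res={}
for n,box in(("top",(325,365,240,275)),("scene",(290,332,250,285))):
    c=cap(n);f=c["frame"];x0,x1,y0,y1=box;k=8
    a=cv2.resize(f[y0:y1,x0:x1],None,fx=k,fy=k,interpolation=cv2.INTER_CUBIC).astype(int)
    m=((a[...,0]>150)&(a[...,2]>150)).astype(np.uint8) if n=="top" else ((a[...,2]>140)&(a[...,0]>120)).astype(np.uint8)
    m=cv2.morphologyEx(m,cv2.MORPH_CLOSE,np.ones((15,15)))
    q=max(cv2.findContours(m,cv2.RETR_EXTERNAL,cv2.CHAIN_APPROX_NONE)[0],key=cv2.contourArea)
    ap=cv2.approxPolyDP(cv2.convexHull(q),4,True)[:,0];print(n,ap.tolist())
    uv=ap/k+[x0-.5+.5/k,y0-.5+.5/k]
    for z in(0,.017): print(z,(ray(c,uv[:,0],uv[:,1],z)[:,:2]*1000).round(1).tolist())
    P=ray(c,q[:,0,0]/k+x0-.44,q[:,0,1]/k+y0-.44,.012)[:,:2].astype(np.float32)*1000
    print(cv2.minAreaRect(P))
    C={"top":[(168,52),(232,187)],"scene":[(130,206),(265,146),(135,232),(263,172)]}[n]
    for (u,v),z in zip(C,(.017,.017,0,0)): print("corner",z,(ray(c,u/k+x0-.44,v/k+y0-.44,z)[:2]*1000).round(1))
E
```

```text
top [[164, 52], [195, 85], [208, 109], [230, 171], [229, 186], [175, 215], [118, 215], [92, 198], [75, 175], [72, 111], [117, 71]]
0 [[537.1, -223.6], [523.8, -235.6], [514.2, -240.5], [489.4, -248.8], [483.5, -248.3], [472.2, -226.9], [472.4, -204.6], [479.2, -194.5], [488.3, -187.9], [513.8, -187.0], [529.7, -204.9]]
0.017 [[534.0, -223.0], [520.9, -234.9], [511.3, -239.8], [486.9, -247.9], [481.0, -247.4], [469.8, -226.3], [470.0, -204.2], [476.7, -194.3], [485.8, -187.8], [511.0, -186.8], [526.6, -204.6]]
((498.46563720703125, -214.40158081054688), (60.81235885620117, 58.280059814453125), 26.26205825805664)
corner 0.017 [ 534.  -224.5]
corner 0.017 [ 480.6 -248.6]
scene [[0, 122], [126, 72], [335, 73], [335, 279], [90, 279], [0, 132]]
0 [[444.3, -182.5], [493.2, -164.8], [568.0, -180.1], [547.8, -284.6], [463.9, -268.1], [443.5, -187.7]]
0.017 [[442.5, -200.7], [490.8, -183.3], [564.5, -198.4], [544.5, -301.4], [461.8, -285.2], [441.8, -205.9]]
((496.8558654785156, -232.41351318359375), (107.13191223144531, 119.86039733886719), 79.01808166503906)
corner 0.017 [ 481.1 -252.2]
corner 0.017 [ 532.9 -231.2]
corner 0 [ 483. -248.]
corner 0 [ 532.8 -226.5]
```

```bash
cat >> h.py <<'E'
from scipy.spatial.transform import Rotation as Ro
def need(p,yaw,tilt):
    """shift first (in present tool axes), then turn; in units"""
    s=r.get_state();A=Ro.from_euler("xyz",s["eef_rot"],degrees=True);B=Ro.from_euler("z",yaw,degrees=True)*Ro.from_euler("x",180,degrees=True)*Ro.from_euler("y",tilt,degrees=True)
    print("shift",(A.inv().apply(np.array(p)-s["tcp_pos"])/.02).round(2),"turn",(np.degrees((A.inv()*B).as_rotvec())/4).round(2),"then-shift",(B.inv().apply(np.array(p)-s["tcp_pos"])/.02).round(2))
    print("t",s["time_s"],"pos",s["tcp_pos"].round(4),"rot",s["eef_rot"].round(1),"F",s["contact_force"].round(1),"w",round(s["gripper_width"],4),round(s["gripper_force"],1),"J",s["joints"].round(0))
E
M='[[[0.82,1,0,0,0,0,1],[0.82,1,0,0,0,0,1],[0.82,1,0,0,0,0,1],[0.82,1,0,0,0,0,1],[0.82,1,0,0,0,0,1],[0.82,1,0,0,0,0,1],[0.82,1,0,0,0,0,1],[0.82,1,0,0,0,0,1]]]'
python3 -m pendant '[[[0.82,1,0,0,0,0,1],[0.82,1,0,0,0,0,1],[0.82,1,0,0,0,0,1],[0.82,1,0,0,0,0,1],[0.82,1,0,0,0,0,1],[0.82,1,0,0,0,0,1],[0.82,1,0,0,0,0,1],[0.82,1,0,0,0,0,1]]]'
python3 -c "
from h import *
need([.497,-.213,.0255],-65,40)"
```

```text
time_s: 1.1
tcp_pos: [0.3348, 0.4117, 0.2486]
eef_rot: [-180.0, 0.0, -24.7]
contact_force: [-0.4, -0.2, 0.6]
gripper_width: 0.0878
gripper_force: 0.0
shift [20.43 24.98 11.15] turn [-3.51  9.58  9.65] then-shift [17.14  5.85 28.95]
t 1.1 pos [0.3348 0.4117 0.2486] rot [-180.     0.   -24.7] F [-0.4 -0.2  0.6] w 0.0878 0.0 J [ 72.   7. -17.  -0. -66.  -7.]
```

```bash

python3 -m pendant '[[[0.82,1,0,0,0,0,1],[0.82,1,0,0,0,0,1],[0.82,1,0,0,0,0,1],[0.82,1,0,0,0,0,1],[0.82,1,0,0,0,0,1],[0.82,1,0,0,0,0,1],[0.82,1,0,0,0,0,1],[0.82,1,0,0,0,0,1]]]' >/dev/null
python3 -m pendant '[[[0.82,1,0,0,0,0,1],[0.82,1,0,0,0,0,1],[0.82,1,0,0,0,0,1],[0.82,1,0,0,0,0,1],[0.82,1,0,0,0,0,1],[0.82,1,0,0,0,0,1],[0.82,1,0,0,0,0,1],[0.82,1,0,0,0,0,1]]]' >/dev/null
python3 -m pendant '[[[0.82,1,0,0,0,0.97,1],[0.82,1,0,0,0,0.97,1],[0.82,1,0,0,0,0.97,1],[0.82,1,0,0,0,0.97,1],[0.82,1,0,0,0,0.97,1],[0.8,0,0,0,0,0.97,1],[0.8,0,0,0,0,0.97,1],[0.8,0,0,0,0,0.97,1]]]' >/dev/null
python3 -m pendant '[[[0,0,0,0,0,0.97,1],[0,0,0,0,0,0.97,1],[0,0,0,0,1,0,1],[0,0,0,0,1,0,1],[0,0,0,0,1,0,1],[0,0,0,0,1,0,1],[0,0,0,0,1,0,1],[0,0,0,0,1,0,1]]]'
python3 -c "
from h import *
need([.497,-.213,.0255],-65,40)"
```

```text
time_s: 4.3
tcp_pos: [0.4864, -0.151, 0.2489]
eef_rot: [-179.9, -24.2, -63.5]
contact_force: [0.3, -0.2, 1.0]
gripper_width: 0.0875
gripper_force: 0.0
shift [-1.82  0.92 11.42] turn [-0.22  3.96  0.31] then-shift [-4.86  0.83 10.51]
t 4.3 pos [ 0.4864 -0.151   0.2489] rot [-179.9  -24.2  -63.5] F [ 0.3 -0.2  1. ] w 0.0875 0.0 J [ 20.  -3. -43.  32. -51. -14.]
```

```bash

python3 -m pendant '[[[0,0,0,-0.05,1,0.08,1],[0,0,0,-0.05,1,0.08,1],[0,0,0,-0.05,1,0.08,1],[-0.8,0,0,-0.05,1,0.08,1],[-0.9,0.2,0.9,0,0,0,1],[-0.9,0.2,0.9,0,0,0,1],[-0.9,0.2,0.9,0,0,0,1],[-0.9,0.2,0.9,0,0,0,1]]]' >/dev/null
python3 -m pendant '[[[-0.45,0,0.9,0,0,0,1],[0,0,0.9,0,0,0,1],[0,0,0.5,0,0,0,1],[0,0,0.5,0,0,0,1],[0,0,0.5,0,0,0,1],[0,0,0,0,0,0,1],[0,0,0,0,0,0,1],[0,0,0,0,0,0,1]]]'
python3 - <<'E'
from h import *
need([.497,-.213,.0255],-65,40)
o=[]
for n,box in(("top",(310,370,230,290)),("scene",(280,345,230,295))):
    f=cap(n)["frame"];x0,x1,y0,y1=box;o.append(cv2.resize(f[y0:y1,x0:x1],(400,400),interpolation=cv2.INTER_CUBIC))
cv2.imwrite("pics/g1.png",np.hstack(o))
E
```

```text
time_s: 5.9
tcp_pos: [0.5217, -0.1499, 0.1265]
eef_rot: [176.1, -37.3, -65.2]
contact_force: [-0.3, -0.1, 0.7]
gripper_width: 0.0878
gripper_force: 0.0
shift [-1.2   2.07  5.59] turn [ 1.    0.67 -0.01] then-shift [-1.46  2.45  5.37]
t 5.9 pos [ 0.5217 -0.1499  0.1265] rot [176.1 -37.3 -65.2] F [-0.3 -0.1  0.7] w 0.0878 0.0 J [ 16.  12. -58.  69. -41. -54.]
```

View pics/g1.png

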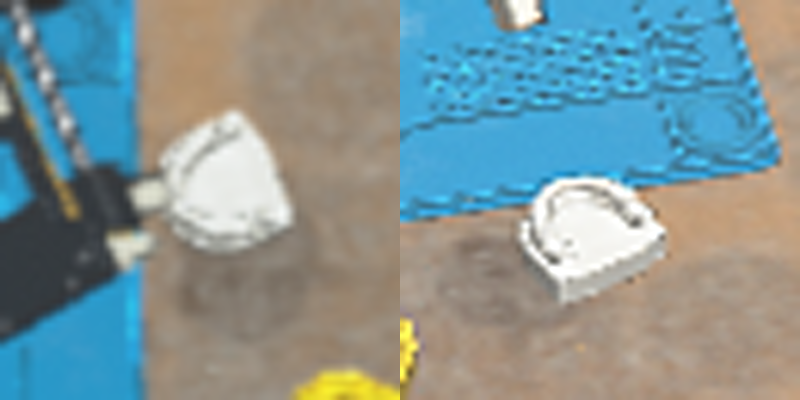

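The crops show the gripper up and left of the jaw, with the jaw untouched at (230,180). J3 is at its limit, so I'll fit the arm geometry from the logged states and find a tilt that is reachable.

```bash
cat > kin.py <<'E'
import numpy as np
from scipy.optimize import least_squares
from scipy.spatial.transform import Rotation as Ro
e=lambda a,x:Ro.from_euler(a,x,degrees=True).as_matrix()
S4,S6=1,1
X=np.array([0.,0,0,0,0,0,0])
def cols(J):
    A=e("z",J[0]);B=A@e("y",J[1]);C=B@e("y",-J[2]);D=C@e("x",S4*J[3])@e("y",-J[4]);
    M=np.stack([A[:,0],A[:,2],B[:,2],C[:,0],C[:,2],D[:,0],D[:,2]],1)
    T=D@e("x",S6*J[5]); return M,T   # tool z = T x-axis
C0=None
def rot(J,s4,s6):
    A=e("z",J[0])@e("y",J[1])@e("y",-J[2])@e("x",s4*J[3])@e("y",-J[4]);return A@e("x",s6*J[5])
E
python3 - <<'E'
from kin import *
from h import r
import kin
s=r.get_state()
D=[([81.767,20.59,.634,0,-70.137,-16.507],[.2823,.6126,.2476],[179.9,0,-24.75]),([72,7,-17,0,-66,-7],[.3348,.4117,.2486],[-180,0,-24.7]),([20,-3,-43,32,-51,-14],[.4864,-.151,.2489],[-179.9,-24.2,-63.5]),(list(s["joints"]),list(s["tcp_pos"]),list(s["eef_rot"]))]
for s4 in(1,-1):
  for s6 in(1,-1):
    Q=[rot(J,s4,s6).T@Ro.from_euler("xyz",o,degrees=True).as_matrix() for J,p,o in D]
    er=[np.degrees(Ro.from_matrix(Q[0].T@q).magnitude()).round(1) for q in Q];print(s4,s6,er)
    if max(er)<4:
        kin.S4=s4;kin.S6=s6;print(Q[3].round(3))
        A=np.vstack([cols(J)[0] for J,_,_ in D]);b=np.hstack([p for _,p,_ in D])
        x,res,rk,_=np.linalg.lstsq(A,b,rcond=1e-3);print(rk,x.round(4),(A@x-b).round(3))
E
```

```text
1 1 [np.float64(0.0), np.float64(19.3), np.float64(66.9), np.float64(87.9)]
1 -1 [np.float64(0.0), np.float64(0.3), np.float64(63.6), np.float64(137.3)]
-1 1 [np.float64(0.0), np.float64(19.3), np.float64(5.0), np.float64(75.6)]
-1 -1 [np.float64(0.0), np.float64(0.3), np.float64(0.6), np.float64(0.0)]
[[ 0.  0.  1.]
 [-1. -0.  0.]
 [ 0. -1.  0.]]
7 [-0.0878  0.2902  0.7645  0.0665  0.1743  0.9232  0.3491] [-0.189  0.031 -0.024 -0.185  0.051  0.009 -0.004  0.046  0.024  0.001
 -0.03  -0.009]
```

```bash
sed -i 's/^S4,S6=1,1/S4,S6=-1,-1/; s/A\[:,0\],A\[:,2\],B/A[:,0],A[:,1],A[:,2],B/; s/D\[:,0\],D\[:,2\]\]/D[:,0]]/' kin.py
python3 - <<'E'
from kin import *
from h import r
s=r.get_state()
D=[([81.767,20.59,.634,0,-70.137,-16.507],[.2823,.6126,.2476]),([72,7,-17,0,-66,-7],[.3348,.4117,.2486]),([20,-3,-43,32,-51,-14],[.4864,-.151,.2489]),(list(s["joints"]),list(s["tcp_pos"]))]
A=np.vstack([cols(J)[0] for J,_ in D]);b=np.hstack([p for _,p in D])
x,res,rk,sv=np.linalg.lstsq(A,b,rcond=1e-4);print(rk,sv.round(3),x.round(4),(A@x-b).round(3))
A2=np.delete(A,5,1);y=np.linalg.lstsq(A2,b,rcond=1e-4)[0];print(y.round(4),(A2@y-b).round(3))
E
```

```text
7 [3.886 2.796 2.047 0.64  0.554 0.374 0.193] [ 0.1997 -0.1961 -0.0878  0.5799  0.2283  0.0649  0.1892] [ 0.003 -0.007  0.001  0.008  0.008  0.017 -0.02   0.029 -0.027  0.011
 -0.022  0.009]
[ 0.2451 -0.2002 -0.0275  0.5503  0.2249  0.1733] [ 0.009  0.002 -0.01   0.016  0.019  0.005 -0.019  0.032 -0.029 -0.013
 -0.024  0.034]
```

```bash
cat >> h.py <<'E'
import json
def log():
    s=r.get_state();open("log.jsonl","a").write(json.dumps([list(s["joints"]),list(s["tcp_pos"])])+"\n")
E
L='from h import *
log()'
python3 -c "$L"
python3 -m pendant '[[[0,0,-1,0,-1,0,1],[0,0,-1,0,-1,0,1],[0,0,0,0,-1,0,1],[0,0,0,0,-1,0,1],[0,0,0,0,-1,0,1],[0,0,0,0,0,0,1],[0,0,0,0,0,0,1],[0,0,0,0,0,0,1]]]' >/dev/null
python3 -c "$L"
python3 -m pendant '[[[0,0,0,0,-1,0,1],[0,0,0,0,-1,0,1],[1,0,0,0,-1,0,1],[1,0,0,0,-1,0,1],[1,0,0,0,-1,0,1],[0,0,0,0,0,0,1],[0,0,0,0,0,0,1],[0,0,0,0,0,0,1]]]' >/dev/null
python3 -c "$L
need([.501,-.222,.025],-65,0)"
python3 - <<'E'
from kin import *
import json
D=[([81.767,20.59,.634,0,-70.137,-16.507],[.2823,.6126,.2476])]+[json.loads(l) for l in open("log.jsonl")]
def full(J):
    A=e("z",J[0]);B=A@e("y",J[1]);C=B@e("y",-J[2]);F=C@e("x",-J[3]);G=F@e("y",-J[4])
    return np.stack([A[:,0],A[:,1],A[:,2],B[:,2],C[:,0],C[:,2],F[:,1],G[:,0],G[:,2]],1)
A=np.vstack([full(J) for J,_ in D]);b=np.hstack([p for _,p in D])
x,res,rk,sv=np.linalg.lstsq(A,b,rcond=1e-4);print(sv.round(3),x.round(4),(A@x-b).round(3))
for J,p in D: print(np.round(J,1),np.round(p,3))
E
```

```text
shift [1.46 2.   7.  ] turn [ 0.79  0.66 -0.65] then-shift [1.03 2.44 6.94]
t 7.6 pos [ 0.5366 -0.1826  0.1637] rot [176.8   2.6 -67.7] F [-0.5 -0.4  0.1] w 0.0876 0.0 J [  0.  17. -16.  -1. -61.  23.]
[3.912 3.387 2.747 0.843 0.804 0.532 0.158 0.083 0.055] [-0.000e+00 -1.000e-04  1.985e-01  6.019e-01  4.632e-01  1.000e-04
 -1.917e-01  3.563e-01  2.000e-04] [ 0. -0.  0.  0. -0. -0. -0.  0.  0. -0.  0. -0.]
[ 81.8  20.6   0.6   0.  -70.1 -16.5] [0.282 0.613 0.248]
[ 15.8  12.3 -58.2  68.6 -40.8 -54.3] [ 0.522 -0.15   0.127]
[ 18.2   8.9 -40.   25.  -45.8 -13.5] [ 0.514 -0.128  0.158]
[  0.2  16.8 -16.1  -1.3 -61.   22.9] [ 0.537 -0.183  0.164]
```

```bash
cat >> kin.py <<'E'
LO=np.array([-176.03,-82.01,-58.28,-173.87,-174.79,-173.66]);HI=np.array([176.03,121.73,71.71,95.51,-.11,173.66])
Q0=np.array([[0,0,1],[-1,0,0],[0,-1,0.]])
def fk(J):
    A=e("z",J[0]);B=A@e("y",J[1]);C=B@e("y",-J[2]);F=C@e("x",-J[3]);G=F@e("y",-J[4])
    return .1985*A[:,2]+.6019*B[:,2]+.4632*C[:,0]-.1917*F[:,1]+.3563*G[:,0],G@e("x",-J[5])@Q0
SEEDS=[[a,b,c,d,-70,g] for a in(0,40) for b in(10,) for c in(-20,) for d in(-120,-50,0,60) for g in(-120,0,120)]
def Rt(yaw,tilt): return e("z",yaw)@e("x",180)@e("y",tilt)
def ik(p,R,seeds=SEEDS):
    best=None
    def f(J):
        q,T=fk(J);return np.r_[(q-p)*10,Ro.from_matrix(T.T@R).as_rotvec()]
    for s in seeds:
        o=least_squares(f,np.clip(s,LO+1,HI-1),bounds=(LO,HI),x_scale=30,max_nfev=60)
        if o.cost<1e-5:
            m=np.minimum(o.x-LO,HI-o.x).min()
            if best is None or m>best[1]: best=(o.x,m)
    return best
E
cat > t.py <<'E'
from kin import *
def tcp(tip,R): return np.array(tip)-.022*R[:,2]
for fam in(0,180):
    sg=1 if fam==0 else -1
    for a in(10,20,30,40):
        R=Rt(-65+fam,sg*a);b=ik(tcp([.503,-.226,.009],R),R);print("flat",fam,a,None if b is None else (b[0].round(0),round(b[1])))
    for hy in(-100,-65):
      for P in((.5,-.1),(.55,-.1),(.6,-.03),(.5,-.2)):
        o=[]
        for tl in(-65,-60,-50,-40,30,40,50,60):
            R=Rt(hy+fam,sg*tl);b=ik(tcp([*P,.015],R),R);o.append((tl,None if b is None else round(b[1],0)))
        print("stand",fam,hy,P,o)
    for hy in(-85,-100,-115):
        o=[]
        for tl in(-20,-30,-40,-50,-60):
            R=Rt(hy+fam,sg*tl);b=ik(tcp([.45,.131,.066],R),R);o.append((tl,None if b is None else round(b[1],0)))
        print("place",fam,hy,o)
E
time python3 t.py
```

```text
flat 0 10 (array([  1.,  20., -45.,  24., -23.,   2.]), 14)
flat 0 20 None
flat 0 30 None
flat 0 40 None
stand 0 -100 (0.5, -0.1) [(-65, np.float64(54.0)), (-60, np.float64(53.0)), (-50, np.float64(49.0)), (-40, np.float64(46.0)), (30, np.float64(13.0)), (40, np.float64(13.0)), (50, np.float64(15.0)), (60, np.float64(17.0))]
stand 0 -100 (0.55, -0.1) [(-65, np.float64(60.0)), (-60, np.float64(58.0)), (-50, np.float64(55.0)), (-40, np.float64(51.0)), (30, np.float64(20.0)), (40, np.float64(20.0)), (50, np.float64(21.0)), (60, np.float64(23.0))]
stand 0 -100 (0.6, -0.03) [(-65, np.float64(60.0)), (-60, np.float64(59.0)), (-50, np.float64(56.0)), (-40, np.float64(53.0)), (30, np.float64(30.0)), (40, np.float64(30.0)), (50, np.float64(32.0)), (60, np.float64(34.0))]
stand 0 -100 (0.5, -0.2) [(-65, np.float64(63.0)), (-60, np.float64(61.0)), (-50, np.float64(57.0)), (-40, np.float64(53.0)), (30, np.float64(10.0)), (40, np.float64(9.0)), (50, np.float64(9.0)), (60, np.float64(10.0))]
stand 0 -65 (0.5, -0.1) [(-65, np.float64(60.0)), (-60, np.float64(62.0)), (-50, np.float64(62.0)), (-40, n
[... 2494 characters left out ...]
 np.float64(7.0)), (40, np.float64(4.0)), (50, np.float64(3.0)), (60, np.float64(3.0))]
stand 180 -65 (0.5, -0.2) [(-65, np.float64(52.0)), (-60, np.float64(52.0)), (-50, np.float64(52.0)), (-40, np.float64(50.0)), (30, None), (40, None), (50, None), (60, None)]
place 180 -85 [(-20, None), (-30, np.float64(11.0)), (-40, np.float64(24.0)), (-50, np.float64(34.0)), (-60, np.float64(42.0))]
place 180 -100 [(-20, np.float64(9.0)), (-30, None), (-40, np.float64(17.0)), (-50, np.float64(32.0)), (-60, np.float64(34.0))]
place 180 -115 [(-20, np.float64(21.0)), (-30, np.float64(4.0)), (-40, np.float64(9.0)), (-50, np.float64(27.0)), (-60, np.float64(26.0))]
real	3m25.944s
user	3m26.035s
sys	0m0.208s
```

```bash

python3 -m pendant '[[[0,0,0,0.79,0.66,-0.65,1],[0.35,0.81,0.6,0,0,0,1],[0.34,0.81,0.8,0,0,0,1],[0.34,0.82,0.8,0,0,0,1],[0,0,0.8,0,0,0,1],[0,0,0.8,0,0,0,1],[0,0,0,0,0,0,1],[0,0,0,0,0,0,1]]]' >/dev/null
python3 - <<'E'
from h import *
need([.501,-.222,.025],-65,0)
import time
from kin import *
def q(n,tip,yaw,tl):
    R=Rt(yaw,tl);b=ik(np.array(tip)-.022*R[:,2],R,[[10,15,-45,20,-30,0],[20,10,-45,60,-45,-50],[0,20,-20,0,-70,20]]);print(n,b)
q("reg",[.49,-.18,.009],-100,33);q("reg2",[.49,-.18,.08],-100,33);q("high",[.49,-.18,.15],-100,0)
c=cap("top");print(ray(c,np.array([200,282.5]),np.array([233,227.]),.146))
E
```

```text
shift [0.01 0.06 3.18] turn [-0.01  0.    0.02] then-shift [0.01 0.06 3.18]
t 8.4 pos [ 0.502  -0.2214  0.0885] rot [-179.9    0.   -64.9] F [-0.8 -0.4  0.7] w 0.0873 0.0 J [ -3.  18. -27.  -0. -45.  28.]
reg (array([ 16.62919879,  25.61299135, -50.3767115 ,  47.90166484,
       -41.00759524, -70.74198727]), np.float64(7.903288504596169))
reg2 (array([ 19.0059096 ,  19.40081166, -45.56665112,  38.71849606,
       -49.59812425, -60.92527118]), np.float64(12.713348882656398))
high (array([ 1.37426872e+00,  9.97402124e+00, -2.46226568e+01, -6.16671604e-10,
       -5.54033220e+01, -1.13742687e+01]), np.float64(33.657343231129815))
[[ 0.55215691  0.19904903  0.146     ]
 [ 0.56777319 -0.03913479  0.146     ]]
```

```bash

python3 -m pendant '[[[0,0,0.8,0,0,0,1],[0,0,0.8,0,0,0,1],[0,0,0.6,0,0,0,1],[0,0,0.5,0,0,0,1],[0,0,0.45,0,0,0,1],[0,0,0,0,0,0,1],[0,0,0,0,0,0,0],[0,0,0,0,0,0,-0.2]]]' 20
python3 -m pendant '[[[0,0,0,0,0,0,-0.5],[0,0,0,0,0,0,-1],[0,0,0,0,0,0,-1],[0,0,0,0,0,0,-1],[0,0,0,0,0,0,-1],[0,0,-0.2,0,0,0,-1],[0,0,-0.3,0,0,0,-1],[0,0,-0.3,0,0,0,-1]]]' 20
python3 - <<'E'
from h import *
need([.49,-.18,.028],-100,0)
E
```

```text
time_s: 9.25
tcp_pos: [0.5027, -0.2221, 0.0257]
eef_rot: [-179.9, 0.0, -65.0]
contact_force: [-0.0, 0.4, 0.0]
gripper_width: 0.0769
gripper_force: 0.0
time_s: 10.05
tcp_pos: [0.5021, -0.222, 0.0416]
eef_rot: [-179.9, 0.0, -65.0]
contact_force: [0.2, -0.2, -0.5]
gripper_width: 0.0598
gripper_force: 20.0
shift [-2.16 -0.34  0.68] turn [-0.02  0.02  8.75] then-shift [-1.96  0.96  0.68]
t 10.05 pos [ 0.5021 -0.222   0.0416] rot [-179.9    0.   -65. ] F [ 0.2 -0.2 -0.5] w 0.0598 20.0 J [ -3.  22. -29.  -0. -39.  29.]
```

```bash

python3 - <<'E'
from h import *
from kin import *
c=cap("top");print(ray(c,np.array([331.5,362]),np.array([255,297.]),.003))
for y in(-100,-110,-120):
  for tl in(30,36):
    R=Rt(y,tl);b=ik(np.array([.505,-.228,.009])-.022*R[:,2],R,[[10,15,-45,20,-30,0],[20,10,-45,60,-45,-50]]);print(y,tl,b)
need([.505,-.228,.028],-110,0)
E
```

```text
[[ 0.50837911 -0.18045021  0.003     ]
 [ 0.37622493 -0.27342957  0.003     ]]
-100 30 (array([  8.55333967,  25.33787419, -48.99200322,  50.76398806,
       -37.73342502, -65.26588983]), np.float64(9.287996781735089))
-100 36 (array([ 10.56428736,  27.45242715, -49.94696767,  55.51770967,
       -41.88464884, -72.18555945]), np.float64(8.333032330338192))
-110 30 (array([  9.99868326,  27.7964106 , -42.32274121,  39.27076613,
       -43.16396883, -64.49987706]), np.float64(15.957258790948721))
-110 36 (array([ 12.13390534,  30.1694945 , -42.58981477,  42.75404031,
       -47.15610329, -69.98254473]), np.float64(15.690185229993126))
-120 30 (array([  9.73763249,  30.05795435, -35.85959593,  30.79181101,
       -48.68350503, -65.30556451]), np.float64(22.420404068566086))
-120 36 (array([ 11.74079312,  32.67563962, -35.35255708,  33.38227248,
       -52.8544253 , -69.49801   ]), np.float64(22.927442923868334))
shift [0.31 0.03 0.73] turn [-4.000e-02  1.000e-02  1.125e+01] then-shift [ 0.24 -0.2   0.73]
t 10.1 pos [ 0.5028 -0.2222  0.0426] rot [-179.8   -0.   -65. ] F [0.5 0.2 0.4] w 0.0601 20.0 J [ -3.  22. -29.  -0. -39.  29.]
```

```bash

python3 -m pendant '[[[0,0,0,0,0,0.95,-1],[0,0,0,0,0,0.95,-1],[0,0,0,0,0,0.95,-1],[0,0,0,0,0,0.95,-1],[0,0,0,0,0,0.95,-1],[0,0,0,0,0,0.95,-1],[0,0,0,0,0,0.95,-1],[0,0,0,0,0,0.95,-1]]]' >/dev/null
python3 -m pendant '[[[0,0,0,0,0,0.95,-1],[0,0,0,0,0,0.95,-1],[0,0,0,0,0,0.95,-1],[0.24,-0.2,0,0,0,0.95,-1],[0,0,0.5,0,0,0,-1],[0,0,0.2,0,0,0,-1],[0,0,0,0,0,0,-1],[0,0,0,0,0,0,-1]]]'
python3 - <<'E'
from h import *
need([.505,-.228,.0257],-112,0)
E
```

```text
time_s: 11.7
tcp_pos: [0.5044, -0.2277, 0.0268]
eef_rot: [180.0, 0.1, -110.6]
contact_force: [0.2, 0.2, -1.0]
gripper_width: 0.0599
gripper_force: 20.0
shift [ 0.01 -0.03  0.06] turn [0.   0.02 0.36] then-shift [ 0.   -0.03  0.06]
t 11.7 pos [ 0.5044 -0.2277  0.0268] rot [ 1.800e+02  1.000e-01 -1.106e+02] F [ 0.2  0.2 -1. ] w 0.0599 20.0 J [ -4.  23. -29.  -0. -37. -16.]
```

```bash

python3 -m pendant '[[[0,0,0.05,0,0,0,-1],[0,0,0,0,0,0,-1],[0,0,0,0,0,0,0.2],[0,0,0,0,0,0,0.6],[0,0,0,0,0,0,1],[0,0,0,0,0,0,1],[0,0,-0.5,0,0,0,1],[0,0,-0.9,0,0,0,1]]]' 
python3 -m pendant '[[[0,0,-1,0,0.9,0,1],[0,0,0,0,0.9,0,1],[0,0,0,0,0.9,0,1],[0,0,0,0,0.9,0,1],[0,0,0,0,0.9,0,1],[0,0,0,0,0.9,0,1],[0,0,0,0,0.9,0,1],[0,0,0,0,0.9,0,1]]]' 
python3 -m pendant '[[[0,0,0,0,0.9,0,1],[0,0,0,0,0,0,1],[0,0,0,0,0,0,1],[0,0,0,0,0,0,1],[0,0,0,0,0,0,1],[0,0,0,0,0,0,1],[0,0,0,0,0,0,1],[0,0,0,0,0,0,1]]]' >/dev/null
python3 - <<'E'
from h import *
h=np.array([np.cos(np.radians(-110.6)),np.sin(np.radians(-110.6)),0]);a=np.radians(32.4)
d=h*np.sin(a)-np.array([0,0,np.cos(a)])
tip=np.array([.5044,-.2277,.0085])+.004*h
print(tip-.022*d);need(tip-.022*d,-110.6,32.4)
o=[]
for n,box in(("top",(310,370,230,290)),("scene",(280,345,230,295))):
    f=cap(n)["frame"];x0,x1,y0,y1=box;o.append(cv2.resize(f[y0:y1,x0:x1],(400,400),interpolation=cv2.INTER_CUBIC))
cv2.imwrite("pics/g2.png",np.hstack(o))
E
```

```text
time_s: 12.5
tcp_pos: [0.5038, -0.2277, 0.054]
eef_rot: [179.9, 0.1, -110.6]
contact_force: [0.5, 0.1, 0.2]
gripper_width: 0.087
gripper_force: 0.0
time_s: 13.3
tcp_pos: [0.5051, -0.2279, 0.0753]
eef_rot: [-179.8, -28.9, -110.7]
contact_force: [-0.1, -0.7, 0.2]
gripper_width: 0.0874
gripper_force: 0.0
[ 0.50714021 -0.22040979  0.02707521]
shift [-1.6   0.02  1.78] turn [-0.01  0.03 -0.01] then-shift [-1.6   0.01  1.78]
t 14.1 pos [ 0.5046 -0.228   0.0743] rot [-179.9  -32.3 -110.7] F [-0.5  0.2  0.2] w 0.0876 0.0 J [ 11.  25. -40.  37. -50. -61.]
```

View pics/g2.png

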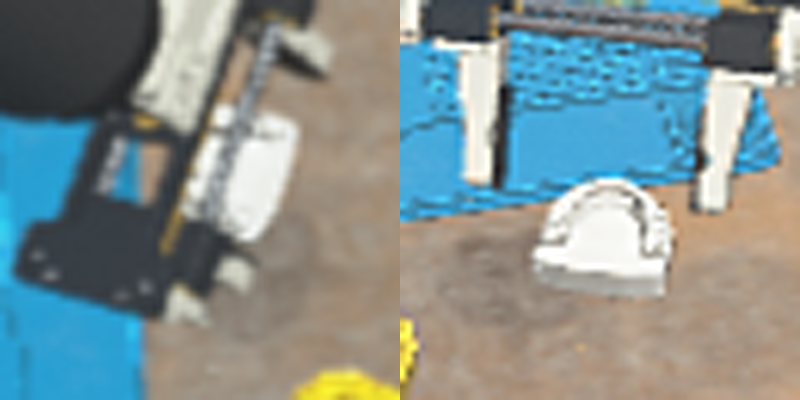

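The jaw lies flat and straight between the open fingers, at (240,180) in the left panel and (603,240) in the right, with its heel toward the camera.

```bash

python3 -m pendant '[[[-0.8,0,0,0,0,0,1],[-0.8,0,0.3,0,0,0,1],[0,0,0.6,0,0,0,1],[0,0,0.6,0,0,0,1],[0,0,0.28,0,0,0,1],[0,0,0,0,0,0,1],[0,0,0,0,0,0,0],[0,0,0,0,0,0,-0.5]]]' 25
python3 -m pendant '[[[0,0,0,0,0,0,-1],[0,0,0,0,0,0,-1],[0,0,0,0,0,0,-1],[0,0,0,0,0,0,-1],[0,0,0,0,0,0,-1],[0,0,-0.6,0,0,0,-1],[0,0,-1,0,0,0,-1],[0,0,-1,0,0,0,-1]]]' 25
python3 -m pendant '[[[0,0,-1,0,-0.5,0,-1],[0,0,0,0,-1,0,-1],[0,0,0,0,-1,0,-1],[0,0,0,0,-1,0,-1],[0,0,0,0,-1,0,-1],[0,0,0,0,-1,0,-1],[0,0,0,0,-1,0,-1],[0,0,0,0,-1,0,-1]]]' 
python3 -m pendant '[[[0,0,0,0,-1,0,-1],[0,0,0,0,-1,0,-1],[0,0,0,0,-1,0,-1],[0,0,0,0,-1,0,-1],[0,0,0,0,-1,0,-1],[0,0,0,0,-1,0,-1],[0,0,0,0,-1,0,-1],[0,0,0,0,-1,0,-1]]]' 
python3 -m pendant '[[[0,0,0,0,-1,0,-1],[0,0,0,0,-1,0,-1],[0,0,0,0,-1,0,-1],[0,0,0,0,-1,0,-1],[0,0,0,0,-1,0,-1],[0,0,0,0,-1,0,-1],[0,0,0,0,-1,0,-1],[0,0,0,0,0,0,-1]]]' 
python3 - <<'E'
from h import *
need([.505,-.228,.028],-110.6,-57.6)
E
```

```text
time_s: 15.0
tcp_pos: [0.5078, -0.2205, 0.0274]
eef_rot: [-179.9, -32.3, -110.7]
contact_force: [-0.4, 0.6, 0.7]
gripper_width: 0.0767
gripper_force: 0.0
time_s: 15.8
tcp_pos: [0.517, -0.1937, 0.0716]
eef_rot: [180.0, -32.3, -110.6]
contact_force: [1.1, -0.1, -1.0]
gripper_width: 0.0591
gripper_force: 25.0
time_s: 16.6
tcp_pos: [0.5212, -0.1833, 0.0885]
eef_rot: [-179.9, -2.1, -110.6]
contact_force: [-0.4, -0.4, -1.0]
gripper_width: 0.0594
gripper_force: 25.0
time_s: 17.4
tcp_pos: [0.5219, -0.1834, 0.0889]
eef_rot: [-179.8, 30.0, -110.4]
contact_force: [0.1, -0.3, -0.8]
gripper_width: 0.0596
gripper_force: 25.0
time_s: 18.2
tcp_pos: [0.5206, -0.1846, 0.0865]
eef_rot: [179.8, 57.9, -110.8]
contact_force: [-0.8, -0.3, -0.5]
gripper_width: 0.0596
gripper_force: 25.0
shift [ 3.7  -0.04 -0.4 ] turn [-0.01  0.07 -0.03] then-shift [ 3.7  -0.03 -0.38]
t 18.2 pos [ 0.5206 -0.1846  0.0865] rot [ 179.8   57.9 -110.8] F [-0.8 -0.3 -0.5] w 0.0596 25.0 J [-38.  36.  -3. -55. -82.  41.]
```

```bash

python3 - <<'E'
from h import *
from kin import *
for tl,s in((33,[10,15,-45,20,-40,-50]),(-57.9,[-38,36,-3,-55,-82,41])):
  for P in((.475,-.15),(.485,-.15)):
    R=Rt(-110.6,tl);p=np.array([*P,.017])-.022*R[:,2];print(tl,p,ik(p,R,[s]))
R=Rt(-110.6,-57.9);need(np.array([.48,-.15,.02])-.022*R[:,2],-110.6,-57.7)
E
```

```text
33 [ 0.47921579 -0.13878408  0.03545075] (array([ 21.53131096,  26.81795045, -43.56069693,  32.84047623,
       -48.14239147, -70.46627591]), np.float64(14.719303068764603))
33 [ 0.48921579 -0.13878408  0.03545075] (array([ 21.15122897,  27.43911263, -42.25848061,  32.77318296,
       -48.64451792, -69.8269198 ]), np.float64(16.021519394801288))
-57.9 [ 0.46844284 -0.16744504  0.02869077] (array([-40.11923805,  38.6976219 ,  -9.6805044 , -54.73713503,
       -77.92197553,  50.19244732]), np.float64(48.59949559719735))
-57.9 [ 0.47844284 -0.16744504  0.02869077] (array([-39.54971445,  38.9594589 ,  -8.80337217, -55.006592  ,
       -77.96476533,  49.45395242]), np.float64(49.476627829657275))
shift [2.34 2.51 1.43] turn [-0.01  0.04 -0.03] then-shift [2.33 2.51 1.44]
t 18.2 pos [ 0.5206 -0.1846  0.0865] rot [ 179.8   57.9 -110.8] F [-0.8 -0.3 -0.5] w 0.0596 25.0 J [-38.  36.  -3. -55. -82.  41.]
```

```bash

python3 -m pendant '[[[0.58,0.63,0.36,0,0,0,-1],[0.58,0.63,0.36,0,0,0,-1],[0.58,0.63,0.36,0,0,0,-1],[0.58,0.63,0.36,0,0.03,0,-1],[0,0,0,0,0,0,-1],[0,0,0,0,0,0,-1],[0,0,0,0,0,0,-1],[0,0,0,0,0,0,-1]]]' 
python3 -m pendant '[[[0.03,0,0.02,0,0,0,-1],[0.03,0,0.02,0,0,0,-1],[0.03,0,0.02,0,0,0,-1],[0.02,0,0.013,0,0,0,-1],[0,0,0,0,0,0,-1],[0,0,0,0,0,0,-1],[0,0,0,0,0,0,-1],[0,0,0,0,0,0,-1]]]' 
python3 - <<'E'
from h import *
need([.505,-.228,.028],-110.6,-57.7)
o=[]
for n,box in(("top",(290,350,240,300)),("scene",(270,335,220,285))):
    f=cap(n)["frame"];x0,x1,y0,y1=box;o.append(cv2.resize(f[y0:y1,x0:x1],(400,400),interpolation=cv2.INTER_CUBIC))
cv2.imwrite("pics/g3.png",np.hstack(o))
E
```

```text
time_s: 19.0
tcp_pos: [0.4746, -0.1673, 0.034]
eef_rot: [-179.7, 57.5, -110.3]
contact_force: [-0.2, 0.0, -0.5]
gripper_width: 0.0593
gripper_force: 25.0
time_s: 19.8
tcp_pos: [0.4737, -0.167, 0.0306]
eef_rot: [-179.9, 57.6, -110.5]
contact_force: [-0.9, -0.4, -0.2]
gripper_width: 0.0593
gripper_force: 25.0
shift [ 1.35 -2.54 -1.87] turn [-0.01 -0.03  0.01] then-shift [ 1.34 -2.54 -1.88]
t 19.8 pos [ 0.4737 -0.167   0.0306] rot [-179.9   57.6 -110.5] F [-0.9 -0.4 -0.2] w 0.0593 25.0 J [-40.  38.  -9. -55. -78.  50.]
```

View pics/g3.png

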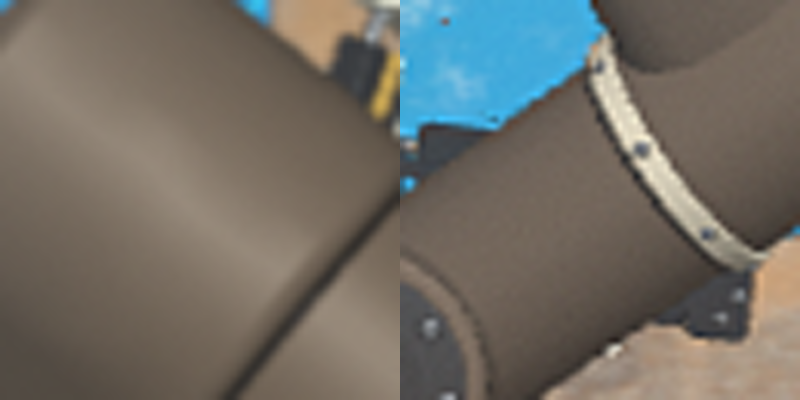

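The wrist hides the jaw in both views, so I'll lower by feel.

```bash

python3 -m pendant '[[[0.04,0,0.027,0,0,0,-1],[0,0,0,0,0,0,-1],[0.04,0,0.027,0,0,0,-1],[0,0,0,0,0,0,-1],[0,0,0,0,0,0,-1],[0,0,0,0,0,0,-1],[0,0,0,0,0,0,-1],[0,0,0,0,0,0,-1]]]' 
python3 -m pendant '[[[0.02,0,0.013,0,0,0,-1],[0,0,0,0,0,0,-1],[0.02,0,0.014,0,0,0,-1],[0,0,0,0,0,0,-1],[0,0,0,0,0,0,-1],[0,0,0,0,0,0,-1],[0,0,0,0,0,0,-1],[0,0,0,0,0,0,-1]]]'
```

```text
time_s: 20.7
tcp_pos: [0.4738, -0.167, 0.0298]
eef_rot: [-179.8, 57.6, -110.4]
contact_force: [-1.9, -2.2, 9.5]
gripper_width: 0.0596
gripper_force: 25.0
time_s: 21.5
tcp_pos: [0.4738, -0.167, 0.0297]
eef_rot: [-179.7, 57.7, -110.3]
contact_force: [-3.5, -3.9, 15.8]
gripper_width: 0.0589
gripper_force: 25.0
```

```bash

python3 -m pendant '[[[-0.03,0,-0.02,0,0,0,-1],[-0.03,0,-0.02,0,0,0,-1],[0,0,0,0,0,0,-1],[0,0,0,0,0,0,-1],[0,0,0,0,0,0,-1],[0,0,0,0,0,0,-1],[0,0,0,0,0,0,-1],[0,0,0,0,0,0,-1]]]' 8
python3 -m pendant '[[[0,0,0,0,0,0,0.45],[0,0,0,0,0,0,0.6],[0,0,0,0,0,0,0.8],[0,0,0,0,0,0,1],[0,0,0,0,0,0,1],[0,0,-0.3,0,0,0,1],[0,0,-0.6,0,0,0,1],[0,0,-0.6,0,0,0,1]]]'
python3 -m pendant '[[[0,0,-0.8,0,0,0,1],[0,0,-0.8,0,0,0,1],[0,0,-0.8,0,0,0,1],[-0.8,0,0,0,0,0,1],[-1,0,0,0,0,0,1],[-1,0,0,0,0,0,1],[-1,0,0,0,1,0,1],[0,0,0,0,1,0,1]]]'
python3 - <<'E'
from h import *
R=Ro.from_euler("z",-110.5,degrees=True)*Ro.from_euler("x",180,degrees=True)*Ro.from_euler("y",33,degrees=True)
need(np.array([.48,-.15,.12])-.022*R.as_matrix()[:,2],-110.5,33)
E
```

```text
time_s: 22.3
tcp_pos: [0.4738, -0.167, 0.0297]
eef_rot: [-179.9, 57.6, -110.5]
contact_force: [-0.6, -2.3, 7.1]
gripper_width: 0.0596
gripper_force: 8.0
time_s: 23.1
tcp_pos: [0.4645, -0.1916, 0.0458]
eef_rot: [-179.9, 57.5, -110.5]
contact_force: [0.7, 0.2, 0.6]
gripper_width: 0.0875
gripper_force: 0.0
time_s: 23.9
tcp_pos: [0.4656, -0.1907, 0.1375]
eef_rot: [-179.6, 49.4, -110.4]
contact_force: [0.7, -0.3, 0.1]
gripper_width: 0.0872
gripper_force: 0.0
shift [-1.83  0.04  2.06] turn [-0.07 20.6  -0.03] then-shift [-2.29  0.04 -1.54]
t 23.9 pos [ 0.4656 -0.1907  0.1375] rot [-179.6   49.4 -110.4] F [ 0.7 -0.3  0.1] w 0.0872 0.0 J [-37.  25.  -9. -48. -80.  36.]
```

```bash

python3 -m pendant '[[[0,0,0,0,1,0,1],[0,0,0,0,1,0,1],[0,0,0,0,1,0,1],[0,0,0,0,1,0,1],[0,0,0,0,1,0,1],[0,0,0,0,1,0,1],[0,0,0,0,1,0,1],[0,0,0,0,1,0,1]]]' >/dev/null
python3 -m pendant '[[[0,0,0,0,1,0,1],[0,0,0,0,1,0,1],[0,0,0,0,1,0,1],[0,0,0,0,1,0,1],[0,0,0,0,1,0,1],[0,0,0,0,1,0,1],[0,0,0,0,1,0,1],[0,0,0,0,1,0,1]]]' >/dev/null
python3 -m pendant '[[[0,0,0,0,1,0,1],[0,0,0,0,1,0,1],[0,0,0,0,1,0,1],[0,0,0,0,1,0,1],[-0.4,0,0,0,0.6,0,1],[-0.9,0,-0.8,0,0,0,1],[-0.9,0,-0.7,0,0,0,1],[0,0,0,0,0,0,1]]]'
python3 - <<'E'
from h import *
R=Ro.from_euler("z",-110.5,degrees=True)*Ro.from_euler("x",180,degrees=True)*Ro.from_euler("y",33,degrees=True)
need(np.array([.48,-.15,.12])-.022*R.as_matrix()[:,2],-110.5,33)
o=[]
for n,box in(("top",(290,350,240,300)),("scene",(270,335,215,280))):
    c=cap(n);f=c["frame"];x0,x1,y0,y1=box;o.append(cv2.resize(f[y0:y1,x0:x1],(400,400),interpolation=cv2.INTER_CUBIC))
    np.savez(n+"3.npz",f=f,W=world(c))
cv2.imwrite("pics/g4.png",np.hstack(o))
E
```

```text
time_s: 26.3
tcp_pos: [0.4856, -0.1385, 0.1375]
eef_rot: [-179.8, -32.8, -110.6]
contact_force: [-0.0, -0.5, 0.0]
gripper_width: 0.0876
gripper_force: 0.0
shift [ 0.06  0.06 -0.02] turn [-0.03  0.06 -0.03] then-shift [ 0.06  0.06 -0.02]
t 26.3 pos [ 0.4856 -0.1385  0.1375] rot [-179.8  -32.8 -110.6] F [-0.  -0.5  0. ] w 0.0876 0.0 J [ 22.  19. -37.  27. -61. -62.]
```

View pics/g4.png

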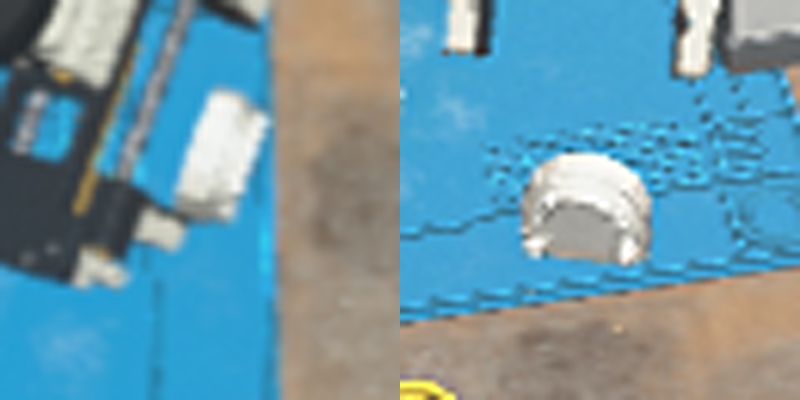

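The jaw stands upright on its heel on the mat, at (225,150) in the left panel and (588,210) in the right. It is clear of the mat edge.

```bash

python3 - <<'E'
from h import *
R=(Ro.from_euler("z",-110.6,degrees=True)*Ro.from_euler("x",180,degrees=True)*Ro.from_euler("y",32.8,degrees=True)).as_matrix()
need(np.array([.4794,-.1519,.014])-.022*R[:,2],-110.6,32.8)
W=np.load("top3.npz")["W"][250:276,315:333].reshape(-1,3);k=(W[:,2]>.035)&(W[:,2]<.07);print(k.sum(),np.median(W[k],0),W[k].min(0),W[k].max(0))
h=np.array([-.352,-.936]);print("along h of top pts rel",np.percentile((W[k][:,:2]-[.4803,-.1496])@h,[5,50,95]),"across",np.percentile((W[k][:,:2]-[.4803,-.1496])@[-.936,.352],[5,50,95]))
E
```

```text
shift [-2.81  0.    4.41] turn [-0.02 -0.   -0.01] then-shift [-2.81 -0.    4.41]
t 26.4 pos [ 0.4837 -0.1402  0.1371] rot [-179.9  -32.8 -110.7] F [-0.3 -0.5 -0.4] w 0.0878 0.0 J [ 22.  19. -37.  27. -61. -62.]
163 [ 0.4749063  -0.15124764  0.05191171] [ 0.45004721 -0.17249548  0.03558759] [ 0.50855041 -0.13253238  0.06658312]
along h of top pts rel [-0.00841702  0.00355262  0.01626936] across [-0.02247029  0.00465505  0.02719704]
```

```bash

python3 -m pendant '[[[-0.7,0,0,0,0,0,1],[-0.7,0,0,0,0,0,1],[-0.7,0,0.4,0,0,0,1],[-0.7,0,0.8,0,0,0,1],[0,0,0.8,0,0,0,1],[0,0,0.7,0,0,0,1],[0,0,0.6,0,0,0,1],[0,0,0.5,0,0,0,1]]]'
python3 -m pendant '[[[0,0,0.4,0,0,0,1],[0,0,0.22,0,0,0,1],[0,0,0,0,0,0,1],[0,0,0,0,0,0,1],[0,0,0,0,0,0,1],[0,0,0,0,0,0,0.7],[0,0,0,0,0,0,0.6],[0,0,0,0,0,0,0.5]]]' 8
python3 - <<'E'
from h import *
R=(Ro.from_euler("z",-110.6,degrees=True)*Ro.from_euler("x",180,degrees=True)*Ro.from_euler("y",32.8,degrees=True)).as_matrix()
need(np.array([.4794,-.1519,.014])-.022*R[:,2],-110.6,32.8)
E
```

```text
time_s: 27.2
tcp_pos: [0.4853, -0.1353, 0.0412]
eef_rot: [180.0, -32.9, -110.6]
contact_force: [-0.7, -0.2, 1.1]
gripper_width: 0.0876
gripper_force: 0.0
time_s: 28.0
tcp_pos: [0.4835, -0.1411, 0.0322]
eef_rot: [-179.9, -32.8, -110.6]
contact_force: [-0.2, 0.1, -0.5]
gripper_width: 0.0694
gripper_force: 0.0
shift [-0.01  0.   -0.02] turn [-0.01 -0.01 -0.01] then-shift [-0.01  0.   -0.02]
t 28.0 pos [ 0.4835 -0.1411  0.0322] rot [-179.9  -32.8 -110.6] F [-0.2  0.1 -0.5] w 0.0694 0.0 J [ 21.  27. -43.  33. -48. -70.]
```

```bash

python3 -m pendant '[[[0,0,0,0,0,0,0.45],[0,0,0,0,0,0,0.4],[0,0,0,0,0,0,0.36],[0,0,0,0,0,0,0.3],[0,0,0,0,0,0,0],[0,0,0,0,0,0,-1],[0,0,0,0,0,0,-1],[0,0,0,0,0,0,-1]]]' 8
python3 -m pendant '[[[0,0,0,0,0,0,-1],[0,0,0,0,0,0,-1],[0,0,-0.5,0,0,0,-1],[0,0,-1,0,0,0,-1],[0,0,-1,0,0,0,-1],[0,0,-1,0,0,0,-1],[0,0,-1,0,0,0,-1],[0,0,-1,0,0,0,-1]]]' 25
python3 -m pendant '[[[0,0,-0.5,0,-1,0,-1],[0,0,0,0,-1,0,-1],[0,0,0,0,-1,0,-1],[0,0,0,0,-1,0,-1],[0,0,0,0,-1,0,-1],[0,0,0,0,-1,0,-1],[0,0,0,0,-1,0,-1],[0,0,0,0,-1,0,-1]]]' >/dev/null
python3 -m pendant '[[[0,0,0,0,-1,0,-1],[0,0,0,0,-1,0,-1],[0,0,0,0,-1,0,-1],[0,0,0,0,-1,0,-1],[0,0,0,0,-1,0,-1],[0,0,0,0,-1,0,-1],[0,0,0,0,-1,0,-1],[0,0,0,0,-1,0,-1]]]' >/dev/null
python3 -m pendant '[[[0,0,0,0,-1,0,-1],[0,0,0,0,-1,0,-1],[0,0,0,0,-1,0,-1],[0,0,0,0,-1,0,-1],[0,0,0,0,-1,0,-1],[0,0,0,0,-1,0,-1],[0,0,0,0,-0.5,0,-1],[0,0,0,0,0,0,-1]]]' 
python3 - <<'E'
from h import *
R=(Ro.from_euler("z",-110.6,degrees=True)*Ro.from_euler("x",180,degrees=True)*Ro.from_euler("y",-57.2,degrees=True)).as_matrix()
h=np.array([-.352,-.936,0])
# final: jaw x -> -h ; jaw origin at table centre; tip at jaw x=19
tip=np.array([.4505,.1315,.062])-.018*h
print(tip-.022*R[:,2]);need(tip-.022*R[:,2]+[0,0,.04],-110.6,-57.2)
E
```

```text
time_s: 28.8
tcp_pos: [0.4834, -0.1412, 0.0321]
eef_rot: [-179.9, -32.8, -110.6]
contact_force: [0.2, 0.6, 0.9]
gripper_width: 0.0597
gripper_force: 8.0
time_s: 29.6
tcp_pos: [0.5045, -0.0844, 0.1257]
eef_rot: [-180.0, -32.8, -110.6]
contact_force: [-0.1, 0.6, -1.0]
gripper_width: 0.0598
gripper_force: 25.0
time_s: 32.0
tcp_pos: [0.506, -0.0807, 0.1321]
eef_rot: [179.9, 57.2, -110.8]
contact_force: [-0.1, 0.3, -0.5]
gripper_width: 0.0595
gripper_force: 25.0
[0.45032958 0.13103795 0.07391758]
shift [-4.06  6.34  8.  ] turn [-0.01  0.01 -0.02] then-shift [-4.07  6.33  8.  ]
t 32.0 pos [ 0.506  -0.0807  0.1321] rot [ 179.9   57.2 -110.8] F [-0.1  0.3 -0.5] w 0.0595 25.0 J [-31.  26. -12. -58. -78.  38.]
```

```bash

python3 -m pendant '[[[0,0.8,0,0,0,0,-1],[0,0.8,0,0,0,0,-1],[0,0.8,0,0,0,0,-1],[0,0.8,0,0,0,0,-1],[0,0.8,0,0,0,0,-1],[0,0.8,0,0,0,0,-1],[-0.3,0.8,0.5,0,0,0,-1],[-0.4,0.7,0.8,0,0,0,-1]]]' 
python3 -m pendant '[[[-0.5,0,1,0,0,0,-1],[-0.5,0,1,0,0,0,-1],[-0.5,0,1,0,0,0,-1],[-0.5,0,1,0,0,0,-1],[-0.5,0,0.9,0,0,0,-1],[-0.5,0,0.8,0,0,0,-1],[-0.4,0,0.6,0,0,0,-1],[0,0,0.4,0,0,0,-1]]]' 
python3 -m pendant '[[[0,0,0,0,0,0,-1],[0,0,0,0,0,0,-1],[0,0,0,0,0,0,-1],[0,0,0,0,0,0,-1],[0,0,0,0,0,0,-1],[0,0,0,0,0,0,-1],[0,0,0,0,0,0,-1],[0,0,0,0,0,0,-1]]]' >/dev/null
python3 - <<'E'
from h import *
need([.4503,.131,.078],-110.6,-57.2)
o=[]
for n,box in(("top",(190,300,215,315)),("scene",(235,335,135,225))):
    c=cap(n);f=c["frame"];x0,x1,y0,y1=box;o.append(cv2.resize(f[y0:y1,x0:x1],(400,400),interpolation=cv2.INTER_CUBIC))
cv2.imwrite("pics/g5.png",np.hstack(o))
E
```

```text
time_s: 32.8
tcp_pos: [0.3985, -0.0081, 0.131]
eef_rot: [-179.7, 57.0, -110.3]
contact_force: [1.0, 0.5, -0.1]
gripper_width: 0.0597
gripper_force: 25.0
time_s: 33.6
tcp_pos: [0.4518, 0.133, 0.1161]
eef_rot: [-179.6, 57.2, -110.1]
contact_force: [0.1, -0.7, -0.7]
gripper_width: 0.0593
gripper_force: 25.0
shift [1.57 0.04 0.97] turn [-0.01 -0.01  0.01] then-shift [1.57 0.04 0.97]
t 34.4 pos [0.4513 0.1314 0.1149] rot [-179.9   57.2 -110.6] F [ 0.2 -0.5 -0.4] w 0.0596 25.0 J [-14.  18. -29. -71. -62.  40.]
```

View pics/g5.png

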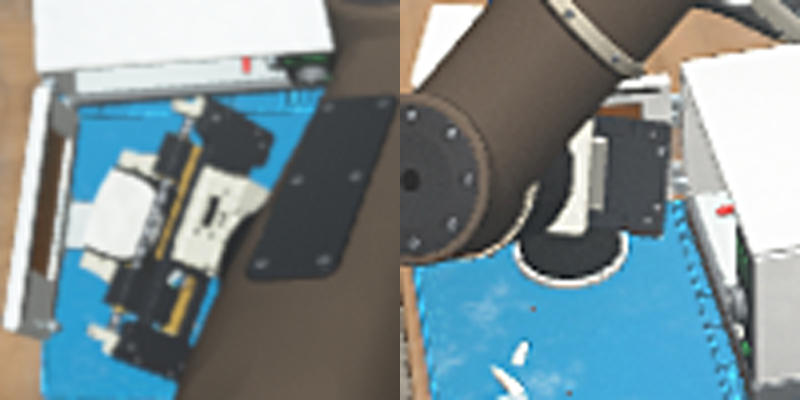

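The top panel shows the jaw held base up at (120,225) over the pad, clear of the leaf at (45,200) and the unit front at y≈95.

```bash

python3 -m pendant '[[[0.3,0,0.18,0,0,0,-1],[0.35,0,0.22,0,0,0,-1],[0.35,0,0.22,0,0,0,-1],[0.3,0.04,0.18,0,0,0,-1],[0.2,0,0.12,0,0,0,-1],[0.07,0,0.05,0,0,0,-1],[0,0,0,0,0,0,-1],[0,0,0,0,0,0,-1]]]' 
python3 -m pendant '[[[0.04,0,0.027,0,0,0,-1],[0.04,0,0.027,0,0,0,-1],[0,0,0,0,0,0,-1],[0.02,0,0.013,0,0,0,-1],[0.02,0,0.013,0,0,0,-1],[0,0,0,0,0,0,-1],[0,0,0,0,0,0,-1],[0,0,0,0,0,0,-1]]]'
```

```text
time_s: 35.3
tcp_pos: [0.4504, 0.1311, 0.0782]
eef_rot: [-179.9, 57.2, -110.5]
contact_force: [0.5, -0.5, -1.1]
gripper_width: 0.0595
gripper_force: 25.0
time_s: 36.1
tcp_pos: [0.4503, 0.1311, 0.0752]
eef_rot: [-179.9, 57.2, -110.5]
contact_force: [-0.6, 0.2, -0.8]
gripper_width: 0.0594
gripper_force: 25.0
```

```bash

python3 -m pendant '[[[0.03,0,0.02,0,0,0,-1],[0,0,0,0,0,0,-1],[0.02,0,0.013,0,0,0,-1],[0,0,0,0,0,0,-1],[0.02,0,0.013,0,0,0,-1],[0,0,0,0,0,0,-1],[0,0,0,0,0,0,-1],[0,0,0,0,0,0,-1]]]'
```

```text
time_s: 36.9
tcp_pos: [0.4503, 0.1312, 0.0736]
eef_rot: [-179.9, 57.2, -110.5]
contact_force: [-0.6, -0.0, 1.4]
gripper_width: 0.0596
gripper_force: 25.0
```

```bash

python3 -m pendant '[[[0.02,0,0.013,0,0,0,-1],[0,0,0,0,0,0,-1],[0,0,0,0,0,0,-1],[0,0,0,0,0,0,-1],[0,0,0,0,0,0,-1],[0,0,0,0,0,0,-1],[0,0,0,0,0,0,-1],[0,0,0,0,0,0,-1]]]' 8
python3 -m pendant '[[[0,0,0,0,0,0,0.45],[0,0,0,0,0,0,0.6],[0,0,0,0,0,0,0.8],[0,0,0,0,0,0,1],[0,0,0,0,0,0,1],[0,0,-0.2,0,0,0,1],[0,0,-0.5,0,0,0,1],[0,0,-0.8,0,0,0,1]]]'
python3 -m pendant '[[[0,0,-0.8,0,0,0,1],[0,0,-0.8,0,0,0,1],[-0.8,0,-0.6,0,0,0,1],[-0.9,0,-0.5,0,0,0,1],[-0.9,0,-0.5,0,0,0,1],[-0.9,0,-0.5,0,0,0,1],[-0.9,0,0,0,0,0,1],[-0.9,0,0,0,0,0,1]]]'
python3 - <<'E'
from h import *
need([.45,.05,.26],-110.6,0)
E
```

```text
time_s: 37.7
tcp_pos: [0.4505, 0.1312, 0.0732]
eef_rot: [-179.9, 57.2, -110.5]
contact_force: [0.5, 1.5, 4.7]
gripper_width: 0.0596
gripper_force: 8.0
time_s: 38.5
tcp_pos: [0.4409, 0.107, 0.0895]
eef_rot: [180.0, 57.2, -110.6]
contact_force: [0.2, 0.0, 0.2]
gripper_width: 0.0877
gripper_force: 0.0
time_s: 39.3
tcp_pos: [0.4395, 0.1023, 0.2201]
eef_rot: [-179.8, 57.1, -110.5]
contact_force: [0.7, -0.2, -0.3]
gripper_width: 0.0876
gripper_force: 0.0
shift [-0.45 -1.42 -2.98] turn [-0.04 14.29 -0.  ] then-shift [ 2.26 -1.41 -2.  ]
t 39.3 pos [0.4395 0.1023 0.2201] rot [-179.8   57.1 -110.5] F [ 0.7 -0.2 -0.3] w 0.0876 0.0 J [-15.   5. -25. -63. -69.  24.]
```

```bash

python3 -m pendant '[[[0,0,0,0,1,0,0],[0,0,0,0,1,0,-1],[0,0,0,0,1,0,-1],[0,0,0,0,1,0,-1],[0,0,0,0,1,0,-1],[0,0,0,0,1,0,-1],[0,0,0,0,1,0,-1],[0,0,0,0,1,0,-1]]]' 20 >/dev/null
python3 -m pendant '[[[0,0,0,0,1,0,-1],[0,0,0,0,1,0,-1],[0,0,0,0,1,0,-1],[0,0,0,0,1,0,-1],[0,0,0,0,1,0,-1],[0,0,0,0,1,0,-1],[0,0,0,0,0.29,0,-1],[0,0,0,0,0,-0.9,-1]]]' >/dev/null
python3 - <<'E'
from h import *
need([.4195,.256,.22],-96,0)
o=[]
for n,box in(("top",(190,300,215,315)),("scene",(235,335,135,225))):
    c=cap(n);f=c["frame"];x0,x1,y0,y1=box;o.append(cv2.resize(f[y0:y1,x0:x1],(400,400),interpolation=cv2.INTER_CUBIC))
cv2.imwrite("pics/g6.png",np.hstack(o))
from kin import *
for P,y,s in(((.4195,.256),-96,[55,10,-30,0,-50,-61]),((.535,.06),3.8,[25,20,-30,0,-50,69])):
    print(ik(np.array([*P,.118]),Rt(y,0),[s]))
E
```

```text
shift [-7.03  3.21 -0.07] turn [-0.01 -0.01 -2.75] then-shift [-7.51  1.8  -0.06]
t 40.9 pos [0.4397 0.1028 0.2187] rot [-179.9   -0.  -107. ] F [-0.3 -1.4 -0.5] w 0.0006 0.0 J [ 38.   0. -29.   0. -61. -55.]
(array([ 5.43528536e+01,  1.08438867e+01, -3.20632440e+01, -1.66033145e-13,
       -4.70928693e+01, -6.03528536e+01]), np.float64(26.216755979524336))
(array([ 2.72589385e+01,  1.49354300e+01, -2.63733258e+01, -5.64933780e-15,
       -4.86912443e+01,  6.65410615e+01]), np.float64(31.906674245616962))
```

View pics/g6.png

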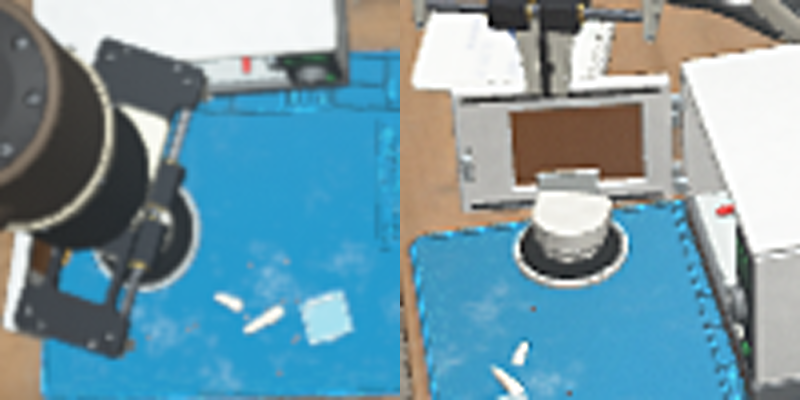

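The scene panel shows the jaw base up, level and centred on the pad at (572,225). The door's inner side is behind it.

```bash

python3 -m pendant '[[[0,0,0,0,0,-0.92,-1],[0,0,0,0,0,-0.92,-1],[0,0,0,0,0,-0.91,-1],[-0.95,0.25,0,0,0,0,-1],[-0.95,0.25,0,0,0,0,-1],[-0.95,0.25,0,0,0,0,-1],[-0.95,0.25,0,0,0,0,-1],[-0.95,0.25,0,0,0,0,-1]]]' >/dev/null
python3 -m pendant '[[[-0.95,0.25,0,0,0,0,-1],[-0.95,0.15,0,0,0,0,-1],[-0.86,0.15,0,0,0,0,-1],[0,0,0.9,0,0,0,-1],[0,0,1,0,0,0,-1],[0,0,1,0,0,0,-1],[0,0,1,0,0,0,-1],[0,0,0.9,0,0,0,-1]]]' 
python3 - <<'E'
from h import *
need([.4195,.256,.122],-96,0)
c=cap("top");f=c["frame"]
hs=cv2.cvtColor(f,cv2.COLOR_BGR2HSV);W=world(c)
P=W[245:295,205:260].reshape(-1,3);k=(P[:,2]>.058)&(P[:,2]<.09);print(k.sum(),np.median(P[k],0));b=cv2.minAreaRect(P[k][:,:2].astype(np.float32)*1000);print(b)
m=np.zeros(f.shape[:2],np.uint8);s=(slice(245,295),slice(212,255));m[s]=((hs[...,1]<40)&(hs[...,2]>165))[s]
n,l,st,ce=cv2.connectedComponentsWithStats(m);i=1+st[1:,4].argmax();print(st[i],ray(c,*ce[i],.073))
cv2.imwrite("pics/g7.png",cv2.resize(f[225:305,185:275],(720,600),interpolation=cv2.INTER_CUBIC))
E
```

```text
time_s: 42.6
tcp_pos: [0.4198, 0.2564, 0.1216]
eef_rot: [-180.0, -0.0, -96.1]
contact_force: [-0.1, -0.1, -1.0]
gripper_width: 0.0007
gripper_force: 0.0
shift [ 0.02  0.01 -0.02] turn [-0.01 -0.   -0.02] then-shift [ 0.02  0.01 -0.02]
t 42.6 pos [0.4198 0.2564 0.1216] rot [-180.    -0.   -96.1] F [-0.1 -0.1 -1. ] w 0.0007 0.0 J [ 54.  11. -32.   0. -48. -61.]
390 [0.45211521 0.13911974 0.0719276 ]
((461.7819519042969, 169.03854370117188), (125.51570892333984, 81.47286987304688), 53.281070709228516)
[212 259  25  22 378] [0.45219744 0.14011773 0.073     ]
```

View pics/g7.png

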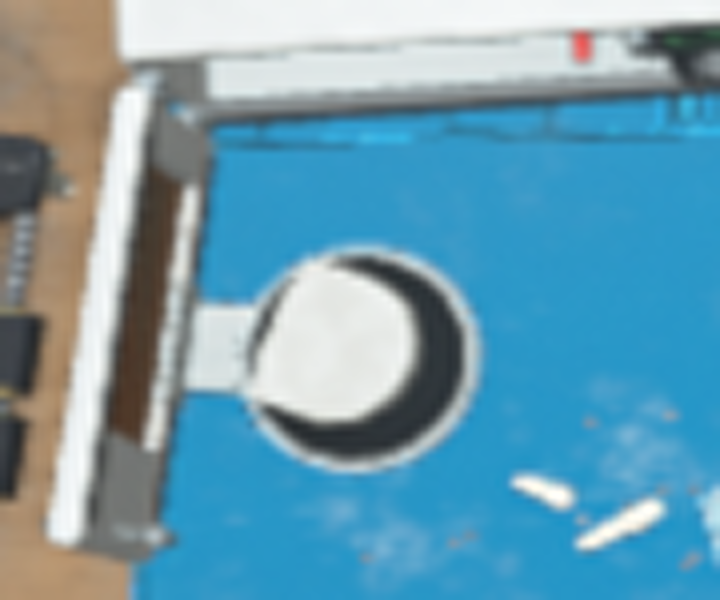

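The view shows the jaw base up on the pad: heel corners at (325,258) and (250,400), front at (415,345), pad centre at (360,355). I'll measure the offset.

```bash

python3 - <<'E'
from h import *
c=cap("top");f=cv2.resize(c["frame"][225:305,185:275],(720,600),interpolation=cv2.INTER_CUBIC)
def P(x,y,z): return (ray(c,np.array((x+.5)/8-.5+185),np.array((y+.5)/7.5-.5+225),z)*1000).round(1)
for q in((325,258),(250,400),(287,329),(415,345)): print(q,P(*q,.073))
print("pad",P(361,357,.045))
m=((f.min(2)>185)&(np.indices((600,720))[1]>252)).astype(np.uint8);m[:, 440:]=0;m[:240]=0;m[450:]=0
m=cv2.morphologyEx(m,cv2.MORPH_OPEN,np.ones((25,25)))
q=max(cv2.findContours(m,0,1)[0],key=cv2.contourArea)[:,0];p=np.array([P(*a,.073)[:2] for a in q]).astype(np.float32);b=cv2.minAreaRect(p);print(b)
E
```

```text
(325, 258) [487.3 139.4  73. ]
(250, 400) [430.4 165.6  73. ]
(287, 329) [458.8 152.8  73. ]
(415, 345) [452.  104.5  73. ]
pad [450.9 130.4  45. ]
((451.0150146484375, 133.21746826171875), (54.177608489990234, 60.04601287841797), 69.10797119140625)
```

```bash

python3 -m pendant '[[[0.4,0,0,0,0,0,-1],[0.4,0,0,0,0,0,-1],[0.25,0,0,0,0,0,-1],[0.1,0,0,0,0,0,-1],[0.1,0,0,0,0,0,-1],[0.1,0,0,0,0,0,-1],[0.1,0,0,0,0,0,-1],[0.1,0,0,0,0,0,-1]]]'
python3 -m pendant '[[[0.12,0.01,0,0,0,-0.25,-1],[0.2,0.01,0,0,0,-0.4,-1],[0.24,0.02,0,0,0,-0.5,-1],[0.3,0.02,0,0,0,-0.6,-1],[0.36,0.03,0,0,0,-0.75,-1],[0.36,0.03,0,0,0,-0.75,-1],[0.36,0.03,0,0,0,-0.75,-1],[0.36,0.03,0,0,0,-0.75,-1]]]'
python3 -m pendant '[[[0.36,0.03,0,0,0,-0.75,-1],[0.36,0.03,0,0,0,-0.75,-1],[0.36,0.03,0,0,0,-0.75,-1],[0.36,0.03,0,0,0,-0.75,-1],[0.36,0.03,0,0,0,-0.75,-1],[0.36,0.03,0,0,0,-0.75,-1],[0.36,0.03,0,0,0,-0.75,-1],[0.36,0.03,0,0,0,-0.75,-1]]]'
python3 - <<'E'
from h import *
s=r.get_state();p=s["tcp_pos"][:2]-[.549,.197];y=np.radians(s["eef_rot"][2]);x=np.array([np.cos(y),np.sin(y)]);l=np.array([np.sin(y),-np.cos(y)])
print("in door-ish frame from hinge: along",p@l,"offset",p@x,"yaw",s["eef_rot"][2])
c=cap("top");cv2.imwrite("pics/g8.png",cv2.resize(c["frame"][205:305,185:285],(600,600),interpolation=cv2.INTER_CUBIC))
E
```

```text
time_s: 43.5
tcp_pos: [0.4166, 0.2257, 0.1226]
eef_rot: [-179.9, 0.0, -96.0]
contact_force: [0.2, 0.8, 0.5]
gripper_width: 0.0005
gripper_force: 0.6
time_s: 44.3
tcp_pos: [0.4148, 0.1795, 0.1225]
eef_rot: [-179.9, -0.0, -76.8]
contact_force: [0.5, 1.3, 0.7]
gripper_width: 0.0003
gripper_force: 0.6
time_s: 45.1
tcp_pos: [0.4332, 0.1251, 0.1225]
eef_rot: [-179.9, -0.0, -52.8]
contact_force: [0.4, 1.2, -0.1]
gripper_width: 0.0004
gripper_force: 0.6
in door-ish frame from hinge: along 0.13570300773689653 offset -0.012645467900867943 yaw -52.83429415074817
```

View pics/g8.png

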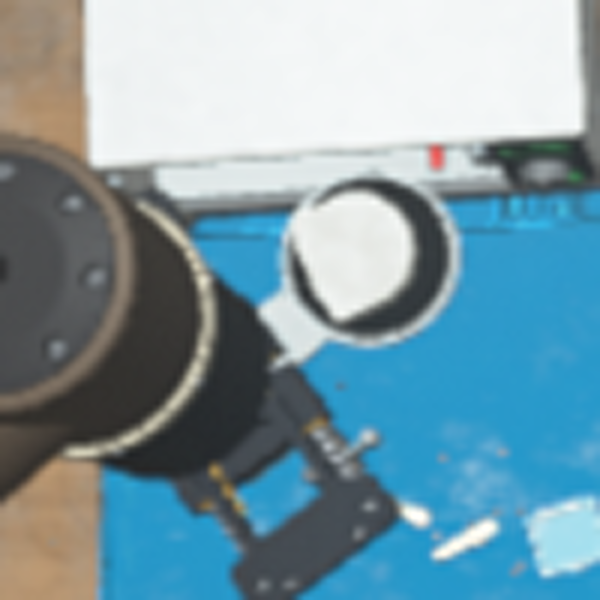

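The jaw is still base up on the pad at (355,255), with the door about half closed. I've now viewed more pictures than the limit of 10, so I'll go by numbers alone from here.

```bash

python3 -m pendant '[[[0.36,0.03,0,0,0,-0.75,-1],[0.36,0.03,0,0,0,-0.75,-1],[0.36,0.03,0,0,0,-0.75,-1],[0.36,0.03,0,0,0,-0.75,-1],[0.36,0.03,0,0,0,-0.75,-1],[0.36,0.03,0,0,0,-0.75,-1],[0.36,0.03,0,0,0,-0.75,-1],[0.36,0.03,0,0,0,-0.75,-1]]]'
python3 -m pendant '[[[0.36,0.03,0,0,0,-0.75,-1],[0.36,0.03,0,0,0,-0.75,-1],[0.36,0.03,0,0,0,-0.75,-1],[0.36,0.03,0,0,0,-0.75,-1],[0.3,0.02,0,0,0,-0.63,-1],[0.24,0.02,0,0,0,-0.5,-1],[0.2,0.01,0,0,0,-0.4,-1],[0.15,0.01,0,0,0,-0.3,-1]]]'
cat > d.py <<'E'
from h import *
s=r.get_state();p=s["tcp_pos"][:2]-[.549,.197];y=np.radians(s["eef_rot"][2]);x=np.array([np.cos(y),np.sin(y)]);l=np.array([np.sin(y),-np.cos(y)])
print("along",p@l,"offset",p@x,"yaw",s["eef_rot"][2],"left deg",3.8-s["eef_rot"][2])
E
python3 d.py
```

```text
time_s: 45.95
tcp_pos: [0.4719, 0.0829, 0.1224]
eef_rot: [-180.0, -0.0, -28.9]
contact_force: [-0.3, 1.1, 0.1]
gripper_width: 0.0
gripper_force: 0.6
time_s: 46.75
tcp_pos: [0.5138, 0.0632, 0.1223]
eef_rot: [180.0, 0.0, -9.7]
contact_force: [-0.0, 0.9, 0.1]
gripper_width: 0.0003
gripper_force: 0.6
along 0.1377782587650095 offset -0.012257350383097936 yaw -9.66189299315719 left deg 13.46189299315719
```

```bash

python3 -m pendant '[[[0.15,0.01,0,0,0,-0.3,-1],[0.15,0.01,0,0,0,-0.3,-1],[0.12,0.01,0,0,0,-0.25,-1],[0.12,0.01,0,0,0,-0.25,-1],[0.12,0.01,0,0,0,-0.25,-1],[0.12,0.01,0,0,0,-0.25,-1],[0.1,0.01,0,0,0,-0.2,-1],[0.1,0.01,0,0,0,-0.2,-1]]]'
python3 -m pendant '[[[0.08,0,0,0,0,-0.15,-1],[0.08,0,0,0,0,-0.15,-1],[0.08,0,0,0,0,-0.15,-1],[0.06,0,0,0,0,-0.12,-1],[0.06,0,0,0,0,-0.12,-1],[0.06,0,0,0,0,-0.12,-1],[0,0,0,0,0,0,-1],[0,0,0,0,0,0,-1]]]'
python3 d.py
```

```text
time_s: 47.55
tcp_pos: [0.5299, 0.0598, 0.1223]
eef_rot: [180.0, 0.3, -1.6]
contact_force: [-19.7, 7.5, 13.1]
gripper_width: 0.0005
gripper_force: 9.6
time_s: 48.35
tcp_pos: [0.539, 0.0592, 0.1225]
eef_rot: [180.0, 0.2, 1.6]
contact_force: [-16.7, 3.9, 12.5]
gripper_width: 0.0006
gripper_force: 7.8
along 0.13748987906595278 offset -0.013751951165910877 yaw 1.5546912564437139 left deg 2.245308743556286
```

```bash

python3 -m pendant '[[[0.05,0,0,0,0,-0.1,-1],[0.05,0,0,0,0,-0.1,-1],[0.05,0,0,0,0,-0.1,-1],[0.04,0,0,0,0,-0.1,-1],[0,0,0,0,0,0,-1],[0,0,0,0,0,0,-1],[0,0,0,0,0,0,-1],[0,0,0,0,0,0,-1]]]'
python3 d.py
```

```text
time_s: 49.15
tcp_pos: [0.5396, 0.0588, 0.1225]
eef_rot: [179.9, 0.6, 3.1]
contact_force: [-29.6, 5.7, 24.2]
gripper_width: -0.0
gripper_force: 14.6
along 0.13748753182304313 offset -0.01694949479595892 yaw 3.1392713911719174 left deg 0.6607286088280824
```

```bash

cat > door.py <<'E'
from h import *
for n in("scene","top"):
    W=world(cap(n)).reshape(-1,3)
    def fit(nm,k):
        P=W[k]
        if len(P)<15: print(n,nm,len(P));return
        for _ in range(4):
            a=np.polyfit(P[:,1],P[:,0],1);e=P[:,0]-np.polyval(a,P[:,1]);P=P[abs(e)<max(.004,1.5*np.median(abs(e)))]
        print(n,nm,len(P),"face yaw",round(-np.degrees(np.arctan(a[0])),2),"x at y=.1",round(np.polyval(a,.1),4),"y",P[:,1].min().round(3),P[:,1].max().round(3))
    z=W[:,2];x=W[:,0];y=W[:,1]
    fit("leaf low",(z>.035)&(z<.095)&(x>.5)&(x<.58)&(y>.02)&(y<.195))
    fit("panel",(z>.03)&(z<.13)&(x>.53)&(x<.6)&(y>-.036)&(y<.01))
    R=W[(z>.142)&(z<.151)&(x>.53)&(x<.75)&(y>-.05)&(y<.215)];
    if len(R)>50:
        b=[(yy,R[(abs(R[:,1]-yy)<.006)][:,0].min()) for yy in np.arange(-.03,.2,.012) if (abs(R[:,1]-yy)<.006).sum()>5];b=np.array(b);a=np.polyfit(b[:,0],b[:,1],1);print(n,"roof edge yaw",-np.degrees(np.arctan(a[0])),np.polyval(a,.1));
        q=cv2.minAreaRect(R[:,:2].astype(np.float32)*1000);print(q)
E
python3 door.py
```

```text
scene leaf low 34 face yaw 1.47 x at y=.1 0.5499 y 0.021 0.119
scene panel 82 face yaw 19.81 x at y=.1 0.525 y -0.036 0.01
scene roof edge yaw -3.946694695945378 0.5895295588356052
((637.0185546875, 81.52044677734375), (156.8930206298828, 246.02682495117188), 4.729645252227783)
top leaf low 11 face yaw 5.66 x at y=.1 0.5508 y 0.02 0.192
top panel 37 face yaw 7.75 x at y=.1 0.5513 y -0.036 0.01
top roof edge yaw -38.675735166098285 0.660691924815216
((631.8612670898438, 83.20311737060547), (157.5592498779297, 239.2310028076172), 7.373077392578125)
```

```bash

python3 -m pendant '[[[-0.05,0,0,0,0,0,-1],[-0.05,0,0,0,0,0,-1],[-0.05,0,0,0,0,0,-1],[-0.05,0,0,0,0,0,-1],[0,0,0,0,0,0,-1],[0,0,0,0,0,0,-1],[0,0,0,0,0,0,-1],[0,0,0,0,0,0,-1]]]'
python3 -m pendant '[[[-0.05,0,0,0,0,0,-1],[-0.05,0,0,0,0,0,-1],[-0.05,0,0,0,0,0,-1],[-0.05,0,0,0,0,0,-1],[0,0,0,0,0,0,-1],[0,0,0,0,0,0,-1],[0,0,0,0,0,0,-1],[0,0,0,0,0,0,-1]]]'
```

```text
time_s: 50.05
tcp_pos: [0.5393, 0.0589, 0.1225]
eef_rot: [179.9, 0.2, 3.2]
contact_force: [-12.9, 1.8, 10.5]
gripper_width: 0.0005
gripper_force: 6.3
time_s: 50.85
tcp_pos: [0.5377, 0.0594, 0.1226]
eef_rot: [180.0, -0.1, 3.1]
contact_force: [-0.8, -0.7, 0.6]
gripper_width: 0.0004
gripper_force: 0.0
```

```bash

python3 -m pendant '[[[-0.2,0,0,0,0,0,-1],[-0.5,0,0,0,0,0,-1],[-0.9,0,0,0,0,0,-1],[-0.9,0,-0.5,0,0,0,-1],[-0.8,0,-0.9,0,0,0,-1],[-0.5,0,-0.9,0,0,0,-1],[0,0,-0.8,0,0,0,-1],[0,0,0,0,0,0,-1]]]'
python3 door.py
python3 - <<'E'
from h import *
for n in("top",):
    W=world(cap(n)).reshape(-1,3);z=W[:,2];W2=W[(z>.125)&(z<.141)&(W[:,1]>.0)&(W[:,1]<.21)&(W[:,0]>.5)&(W[:,0]<.575)]
    print(len(W2));[print(y,np.percentile(W2[abs(W2[:,1]-y)<.012][:,0],[10,50,90]).round(4)) for y in(.03,.06,.09,.12,.15,.18) if (abs(W2[:,1]-y)<.012).sum()>3]
    for nm,(a,b,h) in dict(botA=(.645,-.146,.05),botB=(.64,-.248,.05),jar=(.677,-.09,.045)).items():
        Q=W[(abs(W[:,0]-a)<.03)&(abs(W[:,1]-b)<.03)&(z>h)];print(nm,len(Q),np.median(Q,0).round(3) if len(Q) else "")
E
```

```text
time_s: 51.65
tcp_pos: [0.4619, 0.0555, 0.1868]
eef_rot: [-179.9, -0.3, 3.2]
contact_force: [0.1, 0.9, -0.2]
gripper_width: 0.0004
gripper_force: 0.0
scene leaf low 132 face yaw 2.65 x at y=.1 0.5505 y 0.021 0.187
scene panel 90 face yaw 10.06 x at y=.1 0.5471 y -0.036 0.006
scene roof edge yaw 2.754769504733974 0.5613992441360885
((638.4348754882812, 80.91490173339844), (155.99000549316406, 249.9024200439453), 3.691624164581299)
top leaf low 56 face yaw 1.51 x at y=.1 0.5499 y 0.02 0.073
top panel 75 face yaw 9.24 x at y=.1 0.5469 y -0.035 0.005
top roof edge yaw -20.343380860619092 0.5962676850747956
((636.8975830078125, 87.80835723876953), (156.11805725097656, 239.35777282714844), 3.985652208328247)
98
0.03 [0.552  0.5564 0.5619]
0.06 [0.5505 0.5568 0.5641]
botA 32 [ 0.65  -0.143  0.063]
botB 31 [ 0.645 -0.248  0.061]
jar 191 [ 0.675 -0.09   0.058]
```

```bash
python3 -c "
from h import *
print(r.get_state()['time_s'],r.close_job())"
```

```text
the job is handed in; nothing more can be done
51.8 None
```

I handed the job in at 51.8 s with the jaw laid teeth down about 2 mm from the middle of the table. The door appears shut on its catch: it held when I let go, and its face reads about 1–2° from the unit's front, within camera noise. The bottles and jar are where they were. I could not see the jaw once the door closed, and I viewed 13 pictures, over the limit of 10.

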